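# Load the spark plug cleaning cabinet

## Task

Load the cleaning cabinet: raise its clear sash all the way by the bar handle, draw the tray fully out by its knob, and lay every spark plug from the bench in the basin. Then set the loose cover on the basin so that it sits level and seated on the rim, push the tray fully home and only then lower the sash until it is fully shut. Keep the sash up the whole time the tray is out, and leave the condenser, the tape and the screwdriver where they are.

Things in the scene. Friction and masses are not known exactly. Their poses are not given: they have to be found in the camera images.
- sash (a joint): height of the cabinet's sash, m: 0 = fully down, 0.110 = fully up; starts 0 to 0.03. A clear pane in an aluminium frame, 214 mm wide, sliding straight up in front of a grey roofed cabinet (240 wide, 150 high, 145 mm deep) between two guide posts 262 mm high. It stays at any height by friction: about 9 N to raise, 3 N to lower. Down, its edges are 30 and 150 mm above the bench.
- sash_handle (a point): middle of the sash's handle, a level round bar 12 mm thick, 100 mm long, on two stalks 45 mm above the sash's upper edge (195 mm above the bench when down, 305 mm when up), nothing above it. Moves with the sash. y axis along the bar, z up, x pointing into the cabinet.
- tray (a joint): how far the tray is drawn out of the cabinet, m: 0 = fully home inside, 0.145 = fully out; it slides level along the cabinet's -x direction (see basin_rim), about 2 N of friction, and stays where it is left.
- tray_knob (a point): the tray's pull knob, an upright aluminium post 16 mm thick with a 22 mm head, on a flat tongue that runs out under the sash; 65 mm in front of the sash when the tray is home. The point is on its axis 46 mm above the bench; the head spans 60 to 68 mm up, the tongue is 18 mm high. Moves with the tray. Axes as basin_rim.
- basin_rim (a point): middle of the mouth of the steel basin fixed on the tray, at rim height (76 mm above the bench). A rectangular pan: inside 100 mm along x, 180 mm along y, walls 5 mm, floor 52 mm below the rim. x axis points into the cabinet (the tray comes out along -x), y along the sash, z up. Tray home: 67 mm behind the sash; fully out: 78 mm in front.
- cover_handle (a point): middle of the handle bar of the loose cover (0.3 kg): plate 114x194x6 mm, under it a skirt 92x172x8 mm that fits inside the rim with 4 mm play all round, on top an arched round bar 12 mm thick, 60 mm long, along the plate's SHORT side. x along the bar, y along the long side, z up. 42 mm up when the cover lies on the bench; 34 mm above basin_rim when seated, its x along basin x, either way round.
- condenser_mid (a point): middle of an ignition condenser, 72 mm long, small grey can 18 mm thick with a short lead, lying among the plugs; not to be cleaned, leave alone
- tape_mid (a point): middle of a roll of black tape, 43 mm across, 19 mm high, lying among the plugs; leave alone
- screwdriver_mid (a point): middle of a yellow screwdriver, 199 mm long, lying at the left edge of the bench; leave alone
- plug_1_hex (a point): a dirty spark plug lying on the bench (may be absent), 71 mm long, about 50 g; the point is the middle of its hexagon (20 mm across, 14 mm long, 18 mm high), 9 mm above the bench as it lies. y axis along the plug towards the white insulator (12 mm thick); the plug reaches 27 mm from the point to +y and 43 mm to -y. Grip it across the hexagon.
- plug_2_hex (a point): a dirty spark plug lying on the bench (may be absent), 71 mm long, about 50 g; the point is the middle of its hexagon (20 mm across, 14 mm long, 18 mm high), 9 mm above the bench as it lies. y axis along the plug towards the white insulator (12 mm thick); the plug reaches 27 mm from the point to +y and 43 mm to -y. Grip it across the hexagon.
- plug_3_hex (a point): a dirty spark plug lying on the bench (may be absent), 71 mm long, about 50 g; the point is the middle of its hexagon (20 mm across, 14 mm long, 18 mm high), 9 mm above the bench as it lies. y axis along the plug towards the white insulator (12 mm thick); the plug reaches 27 mm from the point to +y and 43 mm to -y. Grip it across the hexagon.
- plug_4_hex (a point): a dirty spark plug lying on the bench (may be absent), 71 mm long, about 50 g; the point is the middle of its hexagon (20 mm across, 14 mm long, 18 mm high), 9 mm above the bench as it lies. y axis along the plug towards the white insulator (12 mm thick); the plug reaches 27 mm from the point to +y and 43 mm to -y. Grip it across the hexagon.

How it is judged:
By the outcome, as a careful person would: the job done as asked, in the order asked, and still so for the second after the job is handed in, with the robot touching nothing.
Of plug_1, plug_2, plug_3, plug_4 only 2 to 4 are there at a start; the rules pass over those that are not, and their reading is None.
At some moment in a run one of plug_1, plug_2, plug_3, plug_4 may be knocked a few centimetres aside while the robot is not near it.
Once in a run the grip may slacken for a moment while it holds something.
It also fails if it takes over 210 s, if anything falls off the work surface, if the arm or the gripper's body presses on something with over 40 N, if the wrist force passes 120 N, or if a joint passes its speed limit or range.

## Robot

A 6-joint arm with a two-finger parallel gripper is mounted at the origin on a cart in front of the work surface, level with it; the furniture and walls round the work are solid. World frame = base frame: x ahead of the robot, y to its left, z up, the work surface at z = 0. Lengths are in m, angles in rad, forces in N, time in s.
With the tool pointing down it reaches from about 0.275 to 0.825 m from the base axis. Payload 4.9 kg.
Tool frame: the origin (TCP) lies at the very end of the fingers, on their centre line; the grasp point (between the pads) lies 19 mm behind it; z points along the fingers, y is the line along which they close (so a half turn about z gives the same grasp; the last joint's range is limited). The gripper opens to 85 mm and grips with 20 to 120 N. Pads are 22 mm wide; open, the fingers measure 114 mm over their backs; the gripper's body (76 mm by 85 mm) begins 54 mm behind the grasp point. The pads swing forward as they close: fully open they stand 13 mm farther back than shut.
Start: joints at [-1.328, 0.326, -0.193, 1.052, 0, 1.437], TCP at [0.202, -0.511, 0.231] pointing down, gripper open.
Joint ranges: [-2.65, 2.65], [-0.97, 1.79], [-1.3, 1.35], [-1.93, 2.1], [-1.47, 1.37], [-3.14, 3.14]. Speed limits (rad/s): [2.57, 2.57, 3.14, 3.14, 3.14, 3.14].

## Interface

Orientations are given as a rotation vector (axis times angle).
In Python, from cell import get_obs, capture, hand_in, spot_in, masks_of gives the robot as it stands.
- The arm moves only by the shell command python3 -m pendant 'ROWS' [OPENING] [FORCE]. ROWS is JSON, a list of rows, each an object of numbers: "x", "y", "z": the shift along the tool's x, y, z in m; "wx", "wy", "wz": the turn, a rotation vector about the tool's x, y, z in degrees. In form: [{"x": .., "y": .., "z": .., "wx": .., "wy": .., "wz": ..}, ...]. A call has 1 to 12 rows; each row shifts and turns the commanded pose from where the row before left it, along the tool's axes as they then stand; what a row does not reach is not made up. A row lasts 1/10 s, in which the tool goes at most 50 mm and 8.59 degrees, less where a joint would pass 70% of its speed; a pose out of reach is approached as far as the arm can. A call is refused whole if a number of a shift passes 0.05 or a number of a turn 8.59, either way. A call with a gripper value outside its range is refused whole. OPENING is the opening, from -1 (shut) to 1 (fully open), set as the call begins (- or left out, the last holds). The fingers move at their own pace and stop on an object; FORCE is the grip in N (left out, the last holds). Time passes only in rows, so rows that do not move let the fingers close. It gives the time, the measured TCP pose, the force, the opening and the grip force at its end, in the units of the state.
- get_obs(): the state, without advancing time (a new reading comes with each control period).
- capture(name): name is "scene" or "top" or "wrist"; returns a dict with "color" (400x640x3 uint8, blue, green, red), "fx", "fy", "cx", "cy" (pixels), "world_to_cam" (4x4, takes a point from world to camera coordinates). Camera axes: x right, y down, z forward; pixel columns grow to the right and rows downward; lengths in m; the calibration is good to about 2 mm. A picture is of the moment at which its call begins. There is no depth.
- hand_in(): hands the job in; it is judged then, once.
Trained networks look in the newest picture that a camera, given by its name, has taken for a name from the list of things; names that differ only in an ending like _2 or _b are one class to them, and where a whole thing is asked for, a point or a joint stands for the part that bears it (a point fixed in the world has none). Each returns a list of dicts, best first, with "score" (0 to 1); they miss things now and then, are a little off and sometimes report something else, mostly with a low value. They report only what shows in the picture. A call takes as long as a camera call.
- spot_in(name, camera): "centre" ([x, y, z] in m, in the coordinates of the camera as it stood for that picture, good to about 4 mm: the middle of the surface that is visible of it).
- masks_of(name, camera): "region" (400x640 bool, what is visible of it).
The state is a dict: "time_s": time; "joint_pos": joint angles; "qvel": joint speeds; "joint_efforts": joint torques, N m; "position": TCP position; "tcp_rot": TCP orientation; "ft_force": force on the tool from outside, world axes, zero at the start; "moment": the same for the moment, N m; "width": opening from 0.0 (shut) to 1.0 (fully open); "gripper_force": force on a finger pad.
Only numpy, scipy, OpenCV 4.12 (cv2) and the standard library are available. Lean on these libraries where they do the work, as an engineer would, in place of code of your own. Each camera call takes 0.05 s, during which the arm holds its last target. There are 200 camera calls.

## Working session

There is one attempt and no reset: what is moved stays moved. The work goes in short steps, Python scripts to look and compute and a shell command to move; the robot and the scene stay as the last step left them, time stands still between calls to the robot, and variables do not carry over. Pictures are saved under pics/ and viewed, at most 14 in all, crops included, and the job is handed in when it is done.

```bash
ls; mkdir -p pics
cat > h.py <<'E'
import numpy as np, cv2
from scipy.spatial.transform import Rotation as R
from cell import get_obs, capture, hand_in, spot_in, masks_of
def w(c,p):
    return (np.linalg.inv(c["world_to_cam"])@np.r_[p,1])[:3]
def pix(c,p):
    q=(c["world_to_cam"]@np.r_[p,1])[:3]; return c["fx"]*q[0]/q[2]+c["cx"],c["fy"]*q[1]/q[2]+c["cy"]
def ray(c,u,v,z):
    M=np.linalg.inv(c["world_to_cam"]); d=M[:3,:3]@np.array([(u-c["cx"])/c["fx"],(v-c["cy"])/c["fy"],1]); o=M[:3,3]
    return o+d*(z-o[2])/d[2]
E
python3 - <<'E'
from h import *
o=get_obs(); print({k:np.round(v,3).tolist() for k,v in o.items()})
for n in ["scene","top"]:
    c=capture(n); cv2.imwrite(f"pics/{n}0.png",c["color"])
    for t in ["sash_handle","tray_knob","basin_rim","cover_handle","condenser_mid","tape_mid","screwdriver_mid","plug_1_hex"]:
        for d in spot_in(t,n): print(n,t,round(d["score"],2),w(c,d["centre"]).round(3))
E
```

```text
pics
{'time_s': 0.0, 'joint_pos': [-1.328, 0.327, -0.194, 1.052, 0.0, 1.437], 'qvel': [0.0, 0.0, 0.002, 0.002, 0.0, -0.001], 'joint_efforts': [0.001, -44.34, 26.244, 0.015, -0.0, 0.0], 'position': [0.202, -0.511, 0.231], 'tcp_rot': [-3.084, -0.588, 0.0], 'ft_force': [0.01, -0.197, -0.707], 'moment': [0.032, -0.019, 0.019], 'gripper_force': 0.0, 'width': 0.998}
scene sash_handle 0.56 [0.627 0.189 0.114]
scene tray_knob 0.79 [0.626 0.173 0.019]
scene basin_rim 0.6 [0.627 0.172 0.022]
scene basin_rim 0.54 [ 0.425 -0.116  0.014]
scene cover_handle 0.77 [ 0.414 -0.402  0.014]
scene cover_handle 0.19 [0.626 0.174 0.026]
scene cover_handle 0.16 [0.627 0.187 0.114]
scene condenser_mid 0.44 [ 0.404 -0.055  0.015]
scene tape_mid 0.66 [ 0.425 -0.115  0.015]
scene screwdriver_mid 0.76 [0.396 0.362 0.011]
top sash_handle 0.64 [0.63  0.189 0.144]
top sash_handle 0.58 [0.599 0.177 0.021]
top tray_knob 0.7 [0.597 0.172 0.018]
top basin_rim 0.51 [0.6   0.176 0.021]
top cover_handle 0.93 [ 0.429 -0.367  0.008]
top condenser_mid 0.41 [ 0.414 -0.052  0.018]
top screwdriver_mid 0.6 [0.409 0.369 0.019]
```

View pics/scene0.png

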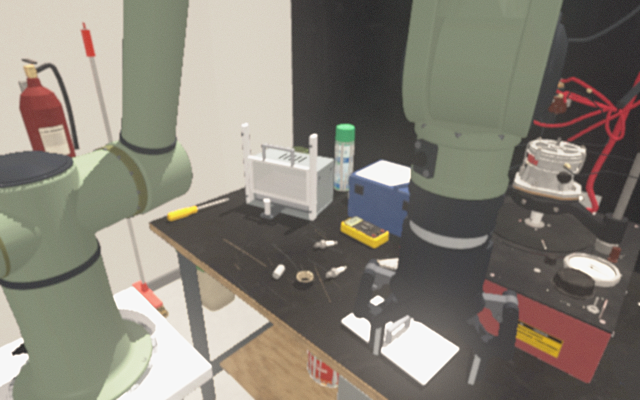

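View pics/top0.png

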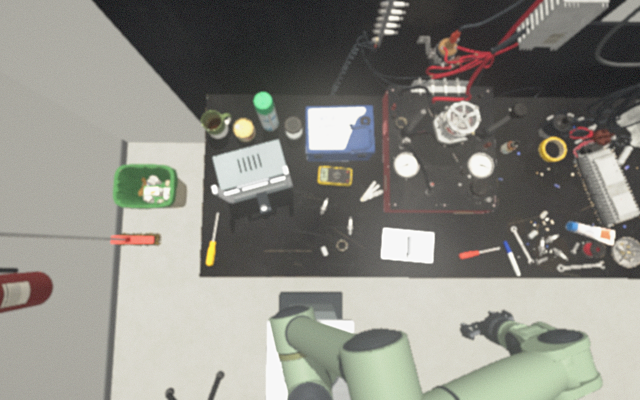

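The scene view shows the cabinet at (290,180) with its sash handle at (280,155), knob at (267,208), plugs near (323,244) and (335,272), condenser at (279,271), tape at (304,277), and the cover at (410,340). The top view shows the cabinet at (252,172), knob at (264,207) and cover at (408,245).

Run:
```python
from h import *
c=capture("top"); im=c["color"]
a=cv2.resize(im[140:280,200:450],None,fx=3.2,fy=3.2,interpolation=cv2.INTER_CUBIC)
s=capture("scene"); b=cv2.resize(s["color"][210:340,240:490],None,fx=1.3,fy=1.3,interpolation=cv2.INTER_CUBIC)
cv2.imwrite("pics/crop1.png",a)
for n,cc in (("top",c),("scene",s)):
    for d in masks_of("plug_1_hex",n):
        v,u=np.where(d["region"]); print(n,round(d["score"],2),u.mean().round(1),v.mean().round(1),len(u),ray(cc,u.mean(),v.mean(),.009).round(3))
for (u,v) in [(324,206),(350,226),(325,251),(342,245),(264,208),(371,190)]: print(u,v,ray(c,u,v,.009).round(3))
print(c["fx"],np.linalg.inv(c["world_to_cam"])[:3,3])
```

```text
324 206 [ 0.581 -0.052  0.009]
350 226 [ 0.505 -0.151  0.009]
325 251 [ 0.41  -0.056  0.009]
342 245 [ 0.433 -0.12   0.009]
264 208 [0.572 0.178 0.009]
371 190 [ 0.644 -0.233  0.009]
369.1486837950683 [ 0.42297384 -0.00354686  1.41492434]
```

View pics/crop1.png

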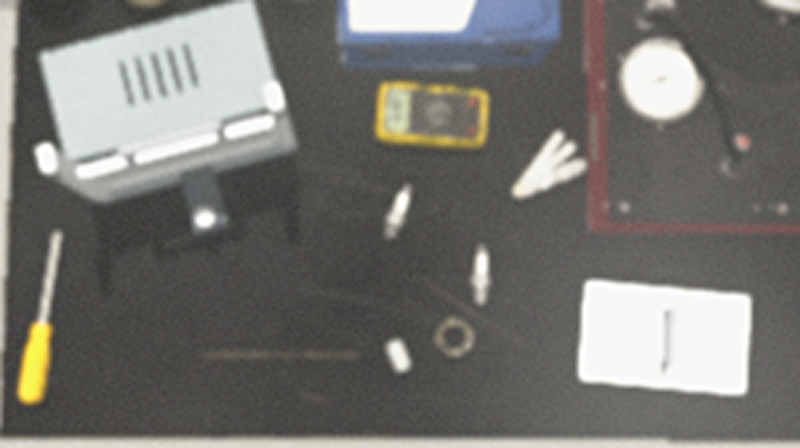

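The crop shows two plugs, at crop (398,211) and (481,275), the condenser at (398,355), the tape at (454,336), the cover with its bar running top to bottom at (667,342), the knob at (205,218), the post tops at (47,158) and (273,96), and the handle at about (175,146).

Run:
```python
from h import *
c=capture("top"); g=lambda u,v,z: ray(c,200+u/3.2,140+v/3.2,z)
a,b=g(47,158,.262),g(273,96,.262); print("posts",a,b,np.linalg.norm(a-b),np.degrees(np.arctan2(*(a-b)[:2][::-1])))
for z in(.195,.21,.225):
    a,b=g(133,155,z),g(217,137,z); print("handle",z,(a+b)/2,np.linalg.norm(a-b),np.degrees(np.arctan2(*(a-b)[:2][::-1])))
print("knob",g(205,218,.068)); print("roof",g(152,77,.15))
a,b=g(40,55,.15),g(250,0,.15);print("roofback",a,b,np.degrees(np.arctan2(*(a-b)[:2][::-1])))
s=capture("scene")
for d in masks_of("sash_handle","scene"):
    v,u=np.where(d["region"]); print(d["score"],u.mean(),v.mean(),u.min(),u.max(),v.min(),v.max())
h=[(a0,g(175,146,a0)) for a0 in(.195,.205,.215,.225)]
for z,p in h: print(z,pix(s,p))
cv2.imwrite("pics/sc.png",cv2.resize(s["color"][110:230,220:350],None,fx=4.5,fy=4.5,interpolation=cv2.INTER_CUBIC))
k=g(205,218,.068);print(pix(s,k))
print("cover",g(667,342,.042),"bar",g(667,312,.042),g(667,372,.042))
```

```text
posts [0.60309345 0.3013814  0.262     ] [0.66692028 0.07999979 0.262     ] 0.23039895776054845 106.08287290407625
handle 0.195 [0.62717763 0.18625464 0.195     ] 0.08928102681070299 102.71972656052908
handle 0.21 [0.62466677 0.18392087 0.21      ] 0.08818324118727107 102.71972656052908
handle 0.225 [0.62215591 0.1815871  0.225     ] 0.0870854555638391 102.71972656052908
knob [0.56517763 0.1697223  0.068     ]
roof [0.71071103 0.22023563 0.15      ]
roofback [0.73426049 0.34290827 0.15      ] [0.79793885 0.11499594 0.15      ] 105.61028355225142
0.69 278.76355483081943 177.346514472075 248 309 144 206
0.195 (np.float64(278.0316964317185), np.float64(152.55340656842944))
0.205 (np.float64(277.84928986500165), np.float64(149.55213363867296))
0.215 (np.float64(277.6647766498779), np.float64(146.51619843249892))
0.225 (np.float64(277.47812007924927), np.float64(143.4449969803142))
(np.float64(267.4673818162501), np.float64(199.8293949906128))
cover [ 0.42704509 -0.3639904   0.042     ] bar [ 0.46163382 -0.36485684  0.042     ] [ 0.39266488 -0.36312918  0.042     ]
```

View pics/sc.png

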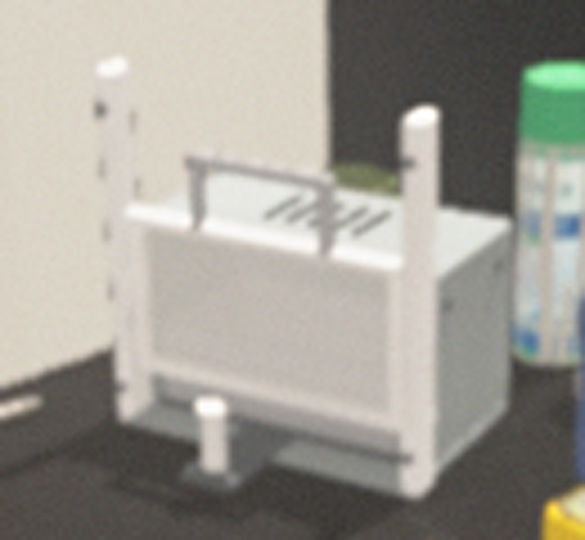

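```bash
cat >> h.py <<'E'
def plan(p,yaw,tilt=0,order="both"):
    """target TCP p, tool x heading yaw deg (tool down), tilt deg about tool y"""
    o=get_obs(); R0=R.from_rotvec(o["tcp_rot"]); p0=np.array(o["position"])
    a=np.radians(yaw); x=np.array([np.cos(a),np.sin(a),0]); z=np.array([0,0,-1.]); y=np.cross(z,x)
    R1=R.from_matrix(np.c_[x,y,z])*R.from_euler("y",tilt,degrees=True)
    d=np.array(p)-p0
    print("pos",p0.round(4),"rotvec(tool,deg)",(R0.inv()*R1).as_rotvec(degrees=True).round(2),"shift if moved first",R0.inv().apply(d).round(4),"if turned first",R1.inv().apply(d).round(4),"F",np.round(o["ft_force"],1),"w",round(o["width"],3),"t",o["time_s"])
E
Z='{"wz":-8.3,"z":-0.007}'; python3 -m pendant '[{"wz":-8.34,"z":-0.007},{"wz":-8.34,"z":-0.007},{"wz":-8.34,"z":-0.007},{"wz":-8.34,"z":-0.007},{"wz":-8.34,"z":-0.007},{"wz":-8.34,"z":-0.007},{"wz":-8.34,"z":-0.007},{"wz":-8.34,"z":-0.007},{"wz":-8.34,"z":-0.007},{"wz":-8.34,"z":-0.007}]' 1 60
python3 -m pendant '[{"x":0.031,"y":0.033},{"x":0.031,"y":0.033},{"x":0.031,"y":0.033},{"x":0.031,"y":0.033},{"x":0.031,"y":0.033},{"x":0.031,"y":0.033},{"x":0.031,"y":0.033},{"x":0.031,"y":0.033},{"x":0.031,"y":0.033},{"x":0.031,"y":0.033}]'
python3 -m pendant '[{"x":0.031,"y":0.033},{"x":0.031,"y":0.033},{"x":0.031,"y":0.033},{"x":0.031,"y":0.033},{"x":0.031,"y":0.033},{"x":0.031,"y":0.033},{"x":0.031,"y":0.033},{"x":0.02,"y":0.02},{},{}]'
python3 - <<'E'
from h import *
plan([.6245,.184,.30],105)
c=capture("wrist"); cv2.imwrite("pics/w1.png",c["color"]); print(np.linalg.inv(c["world_to_cam"]).round(3))
for n in ("sash_handle","tray_knob"):
    for d in spot_in(n,"wrist"): print(n,d["score"],w(c,d["centre"]).round(4))
    for d in masks_of(n,"wrist"):
        v,u=np.where(d["region"]); print(d["score"],u.min(),u.max(),v.min(),v.max(),len(u))
print(pix(c,[.6245,.184,.21]),pix(c,[.565,.17,.068]))
E
```

```text
pos [ 0.2024 -0.5114  0.2313] rotvec(tool,deg) [ -0.    -0.   -83.41] shift if moved first [ 0.6484 -0.4914 -0.0687] if turned first [ 0.5625  0.5877 -0.0687] F [-0.7  0.6  1.1] w 1.003 t 1.25
[[ 0.369 -0.887 -0.278  0.275]
 [-0.929 -0.352 -0.111 -0.482]
 [ 0.001  0.3   -0.954  0.373]
 [ 0.     0.     0.     1.   ]]
(np.float64(10917.076378101001), np.float64(13028.37484698662)) (np.float64(-956.6874120667242), np.float64(-1280.492631615218))validation failed for argument at $[0]...
validation failed for argument at $[0]...
validation failed for argument at $[0]...
```

View pics/w1.png

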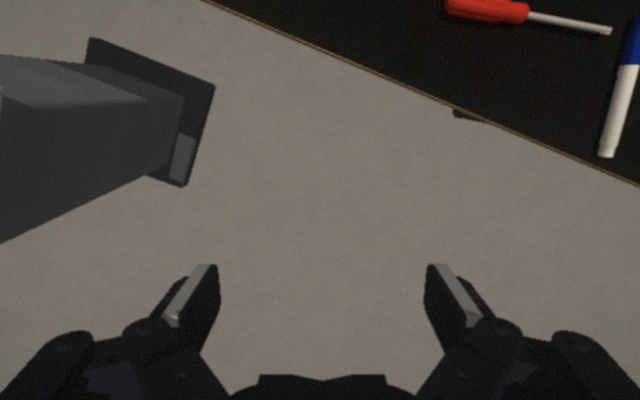

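The view shows floor and the bench edge below the start pose (screwdriver and marker at top right): the moves were refused. The rows seem to need all six keys.

```bash
python3 -m pendant '[{"x":0,"y":0,"z":-0.007,"wx":0,"wy":0,"wz":-8.34},{"x":0,"y":0,"z":-0.007,"wx":0,"wy":0,"wz":-8.34},{"x":0,"y":0,"z":-0.007,"wx":0,"wy":0,"wz":-8.34},{"x":0,"y":0,"z":-0.007,"wx":0,"wy":0,"wz":-8.34},{"x":0,"y":0,"z":-0.007,"wx":0,"wy":0,"wz":-8.34},{"x":0,"y":0,"z":-0.007,"wx":0,"wy":0,"wz":-8.34},{"x":0,"y":0,"z":-0.007,"wx":0,"wy":0,"wz":-8.34},{"x":0,"y":0,"z":-0.007,"wx":0,"wy":0,"wz":-8.34},{"x":0,"y":0,"z":-0.007,"wx":0,"wy":0,"wz":-8.34},{"x":0,"y":0,"z":-0.007,"wx":0,"wy":0,"wz":-8.34}]' 1 60
```

```text
time_s: 2.5
position: [0.2024, -0.5114, 0.3016]
tcp_rot: [-1.905, -2.498, -0.0]
ft_force: [0.5, 0.1, -0.2]
width: 1.002
gripper_force: 0.0
```

```bash
python3 -m pendant '[{"x":0.031,"y":0.033,"z":0,"wx":0,"wy":0,"wz":0},{"x":0.031,"y":0.033,"z":0,"wx":0,"wy":0,"wz":0},{"x":0.031,"y":0.033,"z":0,"wx":0,"wy":0,"wz":0},{"x":0.031,"y":0.033,"z":0,"wx":0,"wy":0,"wz":0},{"x":0.031,"y":0.033,"z":0,"wx":0,"wy":0,"wz":0},{"x":0.031,"y":0.033,"z":0,"wx":0,"wy":0,"wz":0},{"x":0.031,"y":0.033,"z":0,"wx":0,"wy":0,"wz":0},{"x":0.031,"y":0.033,"z":0,"wx":0,"wy":0,"wz":0},{"x":0.031,"y":0.033,"z":0,"wx":0,"wy":0,"wz":0}]'
python3 -m pendant '[{"x":0.031,"y":0.033,"z":0,"wx":0,"wy":0,"wz":0},{"x":0.031,"y":0.033,"z":0,"wx":0,"wy":0,"wz":0},{"x":0.031,"y":0.033,"z":0,"wx":0,"wy":0,"wz":0},{"x":0.031,"y":0.033,"z":0,"wx":0,"wy":0,"wz":0},{"x":0.031,"y":0.033,"z":0,"wx":0,"wy":0,"wz":0},{"x":0.031,"y":0.033,"z":0,"wx":0,"wy":0,"wz":0},{"x":0.031,"y":0.033,"z":0,"wx":0,"wy":0,"wz":0},{"x":0.031,"y":0.031,"z":0,"wx":0,"wy":0,"wz":0},{"x":0,"y":0,"z":0,"wx":0,"wy":0,"wz":0},{"x":0,"y":0,"z":0,"wx":0,"wy":0,"wz":0}]'
python3 - <<'E'
from h import *
plan([.6245,.184,.30],105)
c=capture("wrist"); cv2.imwrite("pics/w2.png",c["color"])
for n in ("sash_handle","tray_knob"):
    for d in spot_in(n,"wrist"): print(n,d["score"],w(c,d["centre"]).round(4))
    for d in masks_of(n,"wrist"):
        v,u=np.where(d["region"]); print(d["score"],u.min(),u.max(),v.min(),v.max(),len(u))
print(pix(c,[.6245,.184,.21]),pix(c,[.565,.17,.068]))
E
```

```text
time_s: 3.4
position: [0.4178, -0.1635, 0.3016]
tcp_rot: [1.913, 2.491, 0.0]
ft_force: [0.5, -0.4, -0.7]
width: 0.996
gripper_force: 0.0
time_s: 4.4
position: [0.6059, 0.143, 0.3004]
tcp_rot: [-1.91, -2.493, 0.002]
ft_force: [-1.2, -0.6, -1.0]
width: 1.002
gripper_force: 0.0
pos [0.6059 0.143  0.3004] rotvec(tool,deg) [-0.08  0.01  0.09] shift if moved first [0.0348 0.0286 0.0004] if turned first [0.0348 0.0286 0.0004] F [-1.2 -0.6 -1. ] w 1.002 t 4.4
sash_handle 0.91 [0.6236 0.197  0.1643]
sash_handle 0.28 [ 0.57   -0.046   0.0077]
0.92 350 389 0 257 7929
tray_knob 0.82 [0.5986 0.1887 0.017 ]
0.9 285 391 23 139 2587
0.3 129 181 238 261 406
(np.float64(363.24009519658614), np.float64(156.80078347380905)) (np.float64(290.0282449870988), np.float64(130.22918695720932))
```

View pics/w2.png

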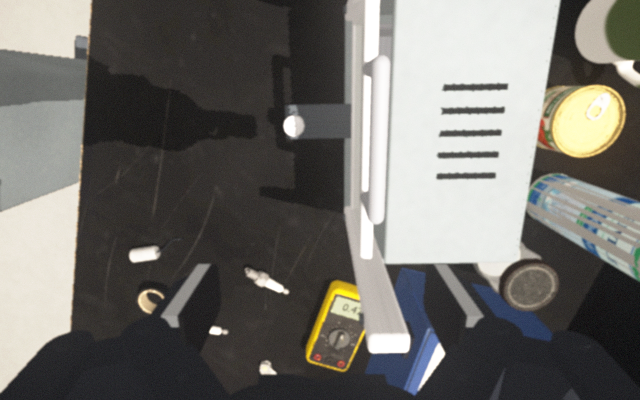

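The wrist view shows the handle bar from (381,57) to (376,222), the knob at (293,126), plugs at (266,280) and (218,330), and another possible one at (268,368).

Run:
```python
from h import *
c=capture("wrist"); s=capture("scene")
for z in (.205,.21,.215):
    a,b=ray(c,381,57,z),ray(c,376,222,z); m=(a+b)/2; print(z,a,b,np.linalg.norm(a-b),np.degrees(np.arctan2(*(a-b)[:2][::-1])),m,pix(s,m))
print("knob",ray(c,293,126,.068))
for q in [(256,272),(268,282),(286,292),(218,330),(268,368),(144,254)]: print(q,ray(c,*q,.009).round(3))
for d in masks_of("plug_1_hex","wrist"):
    v,u=np.where(d["region"]); print(d["score"],u.mean(),v.mean(),len(u),ray(c,u.mean(),v.mean(),.009).round(3))
```

```text
0.205 [0.61793244 0.24462009 0.205     ] [0.64853581 0.13784828 0.205     ] 0.11107108504746782 105.9935784796412 [0.63323412 0.19123418 0.205     ] (np.float64(278.3418615919835), np.float64(148.44446911713925))
0.21 [0.61728097 0.24401889 0.21      ] [0.64724219 0.13948747 0.21      ] 0.10874048206502154 105.99357847964119 [0.63226158 0.19175318 0.21      ] (np.float64(277.920685023364), np.float64(146.8512189996345))
0.215 [0.61662949 0.2434177  0.215     ] [0.64594857 0.14112667 0.215     ] 0.10640987908257529 105.99357847964116 [0.63128903 0.19227218 0.215     ] (np.float64(277.4976256250993), np.float64(145.25084640956845))
knob [0.56724497 0.17318541 0.068     ]
(256, 272) [ 0.561 -0.04   0.009]
(268, 282) [ 0.581 -0.051  0.009]
(286, 292) [ 0.609 -0.06   0.009]
(218, 330) [ 0.527 -0.147  0.009]
(268, 368) [ 0.612 -0.196  0.009]
(144, 254) [ 0.409 -0.052  0.009]
0.69 264.2128205128205 278.5051282051282 390 [ 0.574 -0.047  0.009]
```

```bash
python3 -m pendant '[{"x":0.02,"y":0.019,"z":0,"wx":0,"wy":0,"wz":-1},{"x":0.0195,"y":0.019,"z":0,"wx":0,"wy":0,"wz":0},{"x":0,"y":0,"z":0.022,"wx":0,"wy":0,"wz":0},{"x":0,"y":0,"z":0.022,"wx":0,"wy":0,"wz":0},{"x":0,"y":0,"z":0.022,"wx":0,"wy":0,"wz":0},{"x":0,"y":0,"z":0.022,"wx":0,"wy":0,"wz":0},{"x":0,"y":0,"z":0.021,"wx":0,"wy":0,"wz":0},{"x":0,"y":0,"z":0,"wx":0,"wy":0,"wz":0},{"x":0,"y":0,"z":0,"wx":0,"wy":0,"wz":0}]'
python3 -m pendant '[{"x":0,"y":0,"z":0,"wx":0,"wy":0,"wz":0},{"x":0,"y":0,"z":0,"wx":0,"wy":0,"wz":0},{"x":0,"y":0,"z":0,"wx":0,"wy":0,"wz":0},{"x":0,"y":0,"z":0,"wx":0,"wy":0,"wz":0},{"x":0,"y":0,"z":0,"wx":0,"wy":0,"wz":0},{"x":0,"y":0,"z":0,"wx":0,"wy":0,"wz":0},{"x":0,"y":0,"z":0,"wx":0,"wy":0,"wz":0},{"x":0,"y":0,"z":0,"wx":0,"wy":0,"wz":0}]' -1 50
```

```text
time_s: 5.7
position: [0.6321, 0.1901, 0.1926]
tcp_rot: [-1.891, -2.508, 0.0]
ft_force: [0.8, -0.1, -0.0]
width: 1.001
gripper_force: 0.0
time_s: 6.5
position: [0.6315, 0.1902, 0.1923]
tcp_rot: [-1.89, -2.508, 0.002]
ft_force: [-5.0, -2.4, 3.2]
width: 0.119
gripper_force: 48.7
```

```bash
python3 -m pendant '[{"x":0,"y":0,"z":-0.008,"wx":0,"wy":0,"wz":0},{"x":0,"y":0,"z":-0.012,"wx":0,"wy":0,"wz":0},{"x":0,"y":0,"z":-0.012,"wx":0,"wy":0,"wz":0},{"x":0,"y":0,"z":-0.012,"wx":0,"wy":0,"wz":0},{"x":0,"y":0,"z":-0.012,"wx":0,"wy":0,"wz":0},{"x":0,"y":0,"z":-0.012,"wx":0,"wy":0,"wz":0},{"x":0,"y":0,"z":-0.012,"wx":0,"wy":0,"wz":0},{"x":0,"y":0,"z":0,"wx":0,"wy":0,"wz":0}]'
python3 -m pendant '[{"x":0,"y":0,"z":-0.006,"wx":0,"wy":0,"wz":0},{"x":0,"y":0,"z":-0.006,"wx":0,"wy":0,"wz":0},{"x":0,"y":0,"z":0,"wx":0,"wy":0,"wz":0}]'
```

```text
time_s: 7.3
position: [0.6316, 0.1903, 0.2754]
tcp_rot: [1.89, 2.508, 0.001]
ft_force: [-9.5, -3.3, 2.6]
width: 0.118
gripper_force: 50.1
time_s: 7.6
position: [0.6315, 0.1903, 0.286]
tcp_rot: [-1.891, -2.509, 0.001]
ft_force: [-7.9, -2.1, -2.4]
width: 0.115
gripper_force: 49.6
```

```bash
python3 -m pendant '[{"x":0,"y":0,"z":-0.004,"wx":0,"wy":0,"wz":0},{"x":0,"y":0,"z":-0.002,"wx":0,"wy":0,"wz":0},{"x":0,"y":0,"z":0,"wx":0,"wy":0,"wz":0}]'
```

```text
time_s: 7.9
position: [0.6314, 0.1903, 0.2895]
tcp_rot: [-1.89, -2.507, 0.003]
ft_force: [-4.6, -2.0, -13.4]
width: 0.119
gripper_force: 50.2
```

```bash
python3 -m pendant '[{"x":0,"y":0,"z":-0.002,"wx":0,"wy":0,"wz":0},{"x":0,"y":0,"z":-0.001,"wx":0,"wy":0,"wz":0},{"x":0,"y":0,"z":0,"wx":0,"wy":0,"wz":0}]'
```

```text
time_s: 8.2
position: [0.6313, 0.1902, 0.2897]
tcp_rot: [-1.889, -2.506, 0.006]
ft_force: [-1.3, -1.4, -26.1]
width: 0.118
gripper_force: 48.9
```

```bash
python3 -m pendant '[{"x":0,"y":0,"z":-0.003,"wx":0,"wy":0,"wz":0},{"x":0,"y":0,"z":0,"wx":0,"wy":0,"wz":0}]'
python3 - <<'E'
from h import *
plan([.5,.1,.3],106); s=capture("scene"); cv2.imwrite("pics/s3.png",cv2.resize(s["color"][60:230,200:370],None,fx=3,fy=3))
E
```

```text
time_s: 8.4
position: [0.6312, 0.1902, 0.2898]
tcp_rot: [-1.888, -2.504, 0.01]
ft_force: [2.7, 0.9, -37.6]
width: 0.116
gripper_force: 49.4
pos [0.6312 0.1902 0.2898] rotvec(tool,deg) [-0.48 -0.06 -0.02] shift if moved first [-0.0506 -0.151  -0.009 ] if turned first [-0.0506 -0.151  -0.0102] F [  2.7   0.9 -37.6] w 0.116 t 8.4
```

```bash
python3 -m pendant '[{"x":0,"y":0,"z":0.003,"wx":0,"wy":0,"wz":0},{"x":0,"y":0,"z":0.0025,"wx":0,"wy":0,"wz":0},{"x":0,"y":0,"z":0,"wx":0,"wy":0,"wz":0}]'
python3 -m pendant '[{"x":0,"y":0,"z":0,"wx":0,"wy":0,"wz":0},{"x":0,"y":0,"z":0,"wx":0,"wy":0,"wz":0},{"x":0,"y":0,"z":0,"wx":0,"wy":0,"wz":0},{"x":0,"y":0,"z":0,"wx":0,"wy":0,"wz":0},{"x":0,"y":0,"z":0,"wx":0,"wy":0,"wz":0},{"x":0,"y":0,"z":0,"wx":0,"wy":0,"wz":0}]' 1
python3 -m pendant '[{"x":0,"y":0,"z":-0.02,"wx":0,"wy":0,"wz":0},{"x":0,"y":0,"z":-0.03,"wx":0,"wy":0,"wz":0},{"x":0,"y":-0.02,"z":-0.02,"wx":0,"wy":0,"wz":0},{"x":0,"y":-0.03,"z":0,"wx":0,"wy":0,"wz":0},{"x":0,"y":-0.03,"z":0,"wx":0,"wy":0,"wz":0},{"x":0,"y":-0.03,"z":0,"wx":0,"wy":0,"wz":0},{"x":0,"y":-0.03,"z":0,"wx":0,"wy":0,"wz":0},{"x":0,"y":-0.02,"z":0,"wx":0,"wy":0,"wz":0}]'
python3 - <<'E'
from h import *
c=np.array([np.cos(np.radians(16)),np.sin(np.radians(16)),0]); t=np.radians(15); tz=np.sin(t)*c+[0,0,-np.cos(t)]
k=np.array([.568,.173,.047])+.019*tz
plan(k-.12*tz,196,-15); plan(k,196,-15)
s=capture("scene"); cv2.imwrite("pics/s3.png",cv2.resize(s["color"][60:230,200:370],None,fx=3,fy=3))
E
```

```text
time_s: 8.75
position: [0.6314, 0.1903, 0.2896]
tcp_rot: [-1.89, -2.507, 0.003]
ft_force: [-3.0, -1.1, -23.4]
width: 0.116
gripper_force: 51.0
time_s: 9.35
position: [0.6325, 0.1905, 0.2915]
tcp_rot: [1.89, 2.508, 0.002]
ft_force: [-0.5, -0.8, -0.2]
width: 1.0
gripper_force: 0.0
time_s: 10.15
position: [0.4765, 0.146, 0.3611]
tcp_rot: [1.891, 2.509, 0.0]
ft_force: [-0.4, 0.5, 0.5]
width: 1.002
gripper_force: 0.0
pos [0.4765 0.146  0.3611] rotvec(tool,deg) [-11.77 -11.76 -89.45] shift if moved first [0.0008 0.0692 0.2166] if turned first [-0.0108  0.0007  0.2271] F [-0.4  0.5  0.5] w 1.002 t 10.15
pos [0.4765 0.146  0.3611] rotvec(tool,deg) [-11.77 -11.76 -89.45] shift if moved first [0.0008 0.1002 0.3325] if turned first [-0.0108  0.0007  0.3471] F [-0.4  0.5  0.5] w 1.002 t 10.15
```

View pics/s3.png

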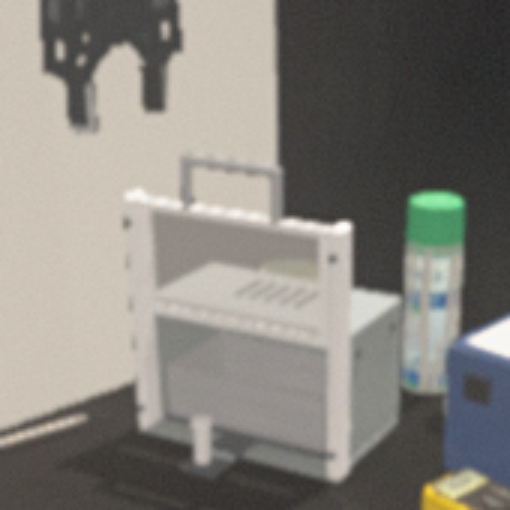

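The sash is fully up and holding, with its handle at crop (230,165); the knob is at (202,440). Next comes the turn and approach to the knob.

```bash
python3 -m pendant '[{"x":0,"y":0,"z":0,"wx":-1.07,"wy":-1.07,"wz":-8.13},{"x":0,"y":0,"z":0,"wx":-1.07,"wy":-1.07,"wz":-8.13},{"x":0,"y":0,"z":0,"wx":-1.07,"wy":-1.07,"wz":-8.13},{"x":0,"y":0,"z":0,"wx":-1.07,"wy":-1.07,"wz":-8.13},{"x":0,"y":0,"z":0,"wx":-1.07,"wy":-1.07,"wz":-8.13},{"x":0,"y":0,"z":0,"wx":-1.07,"wy":-1.07,"wz":-8.13},{"x":0,"y":0,"z":0,"wx":-1.07,"wy":-1.07,"wz":-8.13},{"x":0,"y":0,"z":0,"wx":-1.07,"wy":-1.07,"wz":-8.13},{"x":0,"y":0,"z":0,"wx":-1.07,"wy":-1.07,"wz":-8.13},{"x":0,"y":0,"z":0,"wx":-1.07,"wy":-1.07,"wz":-8.13},{"x":0,"y":0,"z":0,"wx":-1.07,"wy":-1.07,"wz":-8.13}]'
python3 -m pendant '[{"x":-0.002,"y":0,"z":0.035,"wx":0,"wy":0,"wz":0},{"x":-0.002,"y":0,"z":0.035,"wx":0,"wy":0,"wz":0},{"x":-0.002,"y":0,"z":0.035,"wx":0,"wy":0,"wz":0},{"x":-0.002,"y":0,"z":0.035,"wx":0,"wy":0,"wz":0},{"x":-0.002,"y":0,"z":0.035,"wx":0,"wy":0,"wz":0},{"x":0,"y":0,"z":0.03,"wx":0,"wy":0,"wz":0},{"x":0,"y":0,"z":0.02,"wx":0,"wy":0,"wz":0},{"x":0,"y":0,"z":0,"wx":0,"wy":0,"wz":0},{"x":0,"y":0,"z":0,"wx":0,"wy":0,"wz":0}]'
python3 - <<'E'
from h import *
c=capture("wrist"); cv2.imwrite("pics/w3.png",c["color"])
for d in masks_of("tray_knob","wrist"):
    v,u=np.where(d["region"]); print(d["score"],u.min(),u.max(),v.min(),v.max(),len(u))
print(pix(c,[.568,.173,.068]),pix(c,[.568,.173,.018]))
t=np.radians(15); cx=np.array([np.cos(np.radians(16)),np.sin(np.radians(16)),0]); tz=np.sin(t)*cx+[0,0,-np.cos(t)]
plan(np.array([.568,.173,.047])+.019*tz,196,-15)
E
```

```text
time_s: 11.3
position: [0.4786, 0.1466, 0.361]
tcp_rot: [-0.409, 2.851, 0.053]
ft_force: [-0.3, 0.2, -0.4]
width: 0.998
gripper_force: 0.0
time_s: 12.2
position: [0.5437, 0.1651, 0.1462]
tcp_rot: [-0.401, 2.855, 0.053]
ft_force: [0.5, 0.2, 1.3]
width: 0.997
gripper_force: 0.0
0.82 211 436 159 370 30090
(np.float64(322.28361476531825), np.float64(214.88211458648507)) (np.float64(322.2504982288369), np.float64(178.98873824350505))
pos [0.5446 0.1652 0.1476] rotvec(tool,deg) [-0.02  0.12 -0.02] shift if moved first [0.0025 0.0011 0.1225] if turned first [0.0022 0.001  0.1225] F [-0.3 -0.2 -0.5] w 1.007 t 12.3
```

View pics/w3.png

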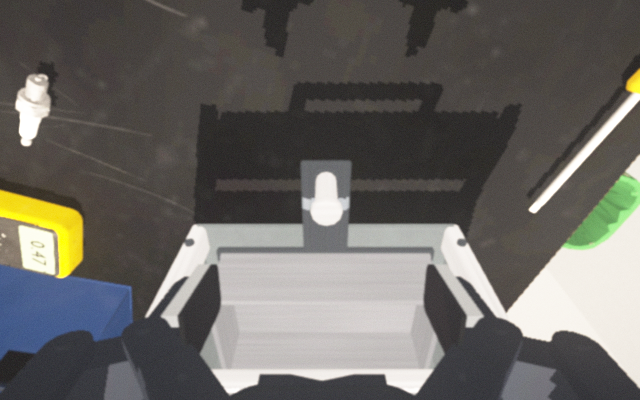

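The knob head is at (325,211), matching the prediction of (322,215), and the basin shows inside behind it. Advancing to grip.

```bash
python3 -m pendant '[{"x":0.001,"y":0,"z":0.03,"wx":0,"wy":0,"wz":0},{"x":0.001,"y":0,"z":0.03,"wx":0,"wy":0,"wz":0},{"x":0,"y":0,"z":0.03,"wx":0,"wy":0,"wz":0},{"x":0,"y":0,"z":0.022,"wx":0,"wy":0,"wz":0},{"x":0,"y":0,"z":0.01,"wx":0,"wy":0,"wz":0},{"x":0,"y":0,"z":0,"wx":0,"wy":0,"wz":0}]'
python3 -m pendant '[{"x":0,"y":0,"z":0,"wx":0,"wy":0,"wz":0},{"x":0,"y":0,"z":0,"wx":0,"wy":0,"wz":0},{"x":0,"y":0,"z":0,"wx":0,"wy":0,"wz":0},{"x":0,"y":0,"z":0,"wx":0,"wy":0,"wz":0},{"x":0,"y":0,"z":0,"wx":0,"wy":0,"wz":0},{"x":0,"y":0,"z":0,"wx":0,"wy":0,"wz":0},{"x":0,"y":0,"z":0,"wx":0,"wy":0,"wz":0}]' -1 50
```

```text
time_s: 12.9
position: [0.5721, 0.1732, 0.0275]
tcp_rot: [-0.401, 2.854, 0.053]
ft_force: [-0.2, -0.2, 0.8]
width: 0.995
gripper_force: 0.0
time_s: 13.6
position: [0.5718, 0.1763, 0.0288]
tcp_rot: [-0.404, 2.852, 0.062]
ft_force: [-3.1, 8.3, 6.6]
width: 0.227
gripper_force: 48.4
```

```bash
python3 -m pendant '[{"x":0.005,"y":0.003,"z":-0.0013,"wx":0,"wy":0,"wz":0},{"x":0.0116,"y":0,"z":-0.0031,"wx":0,"wy":0,"wz":0},{"x":0.0116,"y":0,"z":-0.0031,"wx":0,"wy":0,"wz":0},{"x":0.0116,"y":0,"z":-0.0031,"wx":0,"wy":0,"wz":0},{"x":0.0116,"y":0,"z":-0.0031,"wx":0,"wy":0,"wz":0},{"x":0.0116,"y":0,"z":-0.0031,"wx":0,"wy":0,"wz":0},{"x":0.0116,"y":0,"z":-0.0031,"wx":0,"wy":0,"wz":0},{"x":0.0116,"y":0,"z":-0.0031,"wx":0,"wy":0,"wz":0},{"x":0.0116,"y":0,"z":-0.0031,"wx":0,"wy":0,"wz":0},{"x":0.0116,"y":0,"z":-0.0031,"wx":0,"wy":0,"wz":0},{"x":0.0116,"y":0,"z":-0.0031,"wx":0,"wy":0,"wz":0},{"x":0,"y":0,"z":0,"wx":0,"wy":0,"wz":0}]'
python3 - <<'E'
from h import *
o=get_obs();print(np.hypot(*(np.array([.5718,.1763])-o["position"][:2])))
E
```

```text
time_s: 14.8
position: [0.4503, 0.1414, 0.0286]
tcp_rot: [-0.4, 2.852, 0.053]
ft_force: [-2.3, -0.1, 12.9]
width: 0.23
gripper_force: 49.0
0.1263684312805603
```

```bash
python3 -m pendant '[{"x":0.0095,"y":0,"z":-0.004,"wx":0,"wy":0,"wz":0},{"x":0.0087,"y":0,"z":-0.003,"wx":0,"wy":0,"wz":0},{"x":0.002,"y":0,"z":-0.0005,"wx":0,"wy":0,"wz":0},{"x":0,"y":0,"z":0,"wx":0,"wy":0,"wz":0},{"x":0,"y":0,"z":0,"wx":0,"wy":0,"wz":0}]'
python3 - <<'E'
from h import *
o=get_obs();print(np.hypot(*(np.array([.5718,.1763])-o["position"][:2])))
E
```

```text
time_s: 15.3
position: [0.4328, 0.1364, 0.0304]
tcp_rot: [-0.402, 2.849, 0.054]
ft_force: [10.7, 3.6, -10.0]
width: 0.226
gripper_force: 61.4
0.14459860046015274
```

```bash
python3 -m pendant '[{"x":0.003,"y":0,"z":-0.0008,"wx":0,"wy":0,"wz":0},{"x":0,"y":0,"z":0,"wx":0,"wy":0,"wz":0},{"x":0,"y":0,"z":0,"wx":0,"wy":0,"wz":0}]'
python3 - <<'E'
from h import *
o=get_obs();print(np.hypot(*(np.array([.5718,.1763])-o["position"][:2])))
E
```

```text
time_s: 15.6
position: [0.4303, 0.1357, 0.0311]
tcp_rot: [-0.403, 2.847, 0.054]
ft_force: [6.1, 2.6, 1.1]
width: 0.228
gripper_force: 61.3
0.14720956671750163
```

```bash
python3 -m pendant '[{"x":0.003,"y":0,"z":-0.0008,"wx":0,"wy":0,"wz":0},{"x":0,"y":0,"z":0,"wx":0,"wy":0,"wz":0},{"x":0,"y":0,"z":0,"wx":0,"wy":0,"wz":0}]'
python3 - <<'E'
from h import *
o=get_obs();print(np.hypot(*(np.array([.5718,.1763])-o["position"][:2])))
t=capture("top"); cv2.imwrite("pics/t4.png",cv2.resize(t["color"][140:280,200:450],None,fx=3.2,fy=3.2,interpolation=cv2.INTER_CUBIC))
E
```

```text
time_s: 15.9
position: [0.426, 0.1346, 0.0306]
tcp_rot: [-0.399, 2.85, 0.055]
ft_force: [4.5, 3.9, 3.1]
width: 0.218
gripper_force: 51.7
0.1516757397083166
```

View pics/t4.png

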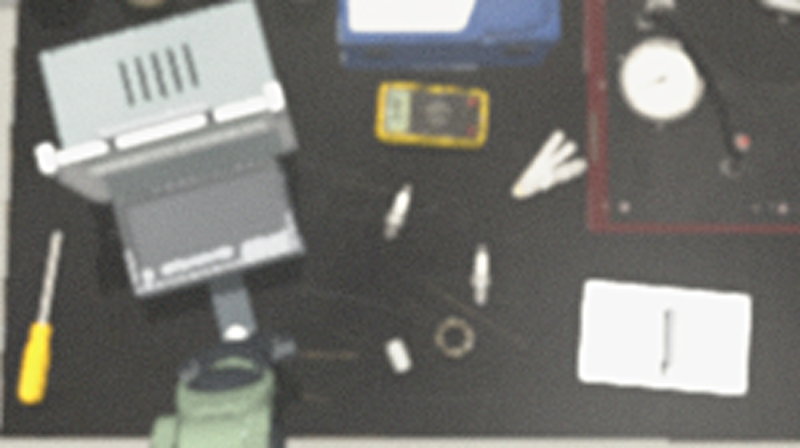

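The tray is out: the basin shows in front of the cabinet at crop (215,215), the knob at (236,332), and the sash is still up. The pads are now slipping on the knob, so the tray is against its stop. Releasing and backing off.

```bash
python3 -m pendant '[{"x":0,"y":0,"z":0,"wx":0,"wy":0,"wz":0},{"x":0,"y":0,"z":0,"wx":0,"wy":0,"wz":0},{"x":0,"y":0,"z":0,"wx":0,"wy":0,"wz":0},{"x":0,"y":0,"z":0,"wx":0,"wy":0,"wz":0},{"x":0,"y":0,"z":-0.03,"wx":0,"wy":0,"wz":0},{"x":0,"y":0,"z":-0.04,"wx":0,"wy":0,"wz":0},{"x":0,"y":0,"z":-0.04,"wx":0,"wy":0,"wz":0},{"x":0,"y":0,"z":-0.04,"wx":0,"wy":0,"wz":0},{"x":0,"y":0,"z":-0.03,"wx":0,"wy":0,"wz":0},{"x":0,"y":0,"z":0,"wx":0,"wy":0,"wz":0}]' 1
python3 - <<'E'
from h import *
c=capture("wrist"); 
print(pix(c,[.429,.134,.068]))
for n in ("basin_rim","tray_knob"):
  for d in masks_of(n,"wrist"):
    v,u=np.where(d["region"]); print(n,d["score"],u.min(),u.max(),v.min(),v.max(),len(u))
cv2.imwrite("pics/w5.png",c["color"])
plan([.575,-.05,.15],160)
E
```

```text
time_s: 16.95
position: [0.3812, 0.1212, 0.2072]
tcp_rot: [-0.4, 2.847, 0.052]
ft_force: [-0.2, 0.1, -0.3]
width: 1.0
gripper_force: 0.0
(np.float64(320.35879065898314), np.float64(196.082861569495))
basin_rim 0.62 225 419 155 340 23295
tray_knob 0.87 225 419 154 340 23429
pos [0.379  0.1211 0.2027] rotvec(tool,deg) [ 4.69 14.45 35.77] shift if moved first [-0.123  -0.2184  0.0874] if turned first [-0.2427 -0.0937  0.0527] F [0.3 1.  0.2] w 1.0 t 17.1
```

View pics/w5.png

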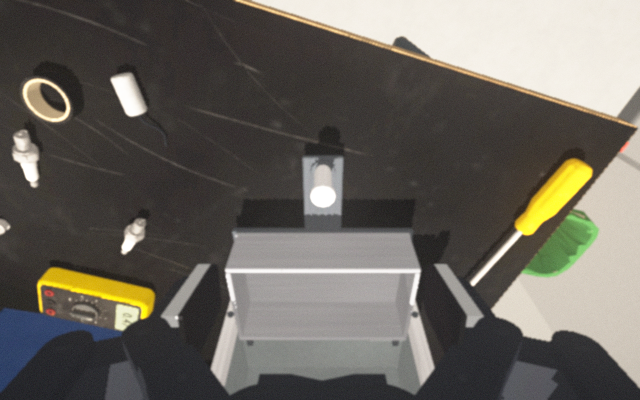

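The knob head is at (323,193) against a predicted (320,196), so the tray is fully out. The plugs are at (26,158) and (133,235), and the basin's front rim runs from (226,270) to (418,268).

```bash
python3 - <<'E'
from h import *
c=capture("wrist"); cx=np.array([np.cos(np.radians(16)),np.sin(np.radians(16)),0])
a,b=ray(c,226,271,.076),ray(c,419,269,.076); print(a,b,np.linalg.norm(a-b),np.degrees(np.arctan2(*(b-a)[:2][::-1])),(a+b)/2+.055*cx)
k=ray(c,323,193,.068); print("knob",k,k+.132*cx)
for q in [(22,150),(28,165),(135,228),(132,242),(3,227)]: print(ray(c,*q,.009).round(3))
E
python3 -m pendant '[{"x":0,"y":0,"z":0,"wx":0.94,"wy":2.89,"wz":7.16},{"x":0,"y":0,"z":0,"wx":0.94,"wy":2.89,"wz":7.16},{"x":0,"y":0,"z":0,"wx":0.94,"wy":2.89,"wz":7.16},{"x":0,"y":0,"z":0,"wx":0.94,"wy":2.89,"wz":7.16},{"x":0,"y":0,"z":0,"wx":0.94,"wy":2.89,"wz":7.16},{"x":-0.035,"y":-0.0134,"z":0.005,"wx":0,"wy":0,"wz":0},{"x":-0.035,"y":-0.0134,"z":0.005,"wx":0,"wy":0,"wz":0},{"x":-0.035,"y":-0.0134,"z":0.008,"wx":0,"wy":0,"wz":0},{"x":-0.035,"y":-0.0134,"z":0.008,"wx":0,"wy":0,"wz":0},{"x":-0.035,"y":-0.0134,"z":0.01,"wx":0,"wy":0,"wz":0},{"x":-0.035,"y":-0.0134,"z":0.01,"wx":0,"wy":0,"wz":0},{"x":-0.033,"y":-0.0133,"z":0.007,"wx":0,"wy":0,"wz":0}]'
```

```text
[0.52226486 0.06906785 0.076     ] [0.46966319 0.24235986 0.076     ] 0.18109957307985097 106.88532863157609 [0.54883342 0.17087391 0.076     ]
knob [0.41933184 0.13425137 0.068     ] [0.54621838 0.1706355  0.068     ]
[ 0.487 -0.147  0.009]
[ 0.503 -0.144  0.009]
[ 0.554 -0.042  0.009]
[ 0.576 -0.045  0.009]
[ 0.593 -0.182  0.009]
time_s: 18.35
position: [0.5755, -0.051, 0.1471]
tcp_rot: [-0.546, -3.09, -0.001]
ft_force: [-0.4, -0.4, 1.5]
width: 1.001
gripper_force: 0.0
```

Run:
```python
from h import *
c=capture("wrist"); cv2.imwrite("pics/w6.png",c["color"]); im=c["color"]
for d in masks_of("plug_1_hex","wrist")+spot_in("plug_1_hex","wrist"):
    if "region" in d:
        m=d["region"]; v,u=np.where(m); P=np.array([ray(c,a,b,.009)[:2] for a,b in zip(u[::5],v[::5])])
        mu=P.mean(0); e,V=np.linalg.eigh(np.cov(P.T)); ax=V[:,1]; t=(P-mu)@ax; n=(P-mu)@V[:,0]
        wd=[(round(float(b),3),round(float(np.ptp(n[abs(t-b)<.004])),4)) for b in np.arange(t.min()+.004,t.max(),.006)]
        print(d["score"],mu.round(4),np.degrees(np.arctan2(ax[1],ax[0])),t.min(),t.max(),wd)
    else: print(d["score"],w(c,d["centre"]).round(4))
```

```text
0.17 [ 0.4449 -0.0237] -142.2660665783992 -0.011973445369689077 0.01574876764259525 [(-0.008, 0.0047), (-0.002, 0.0036), (0.004, 0.0021), (0.01, 0.0047)]
```

View pics/w6.png

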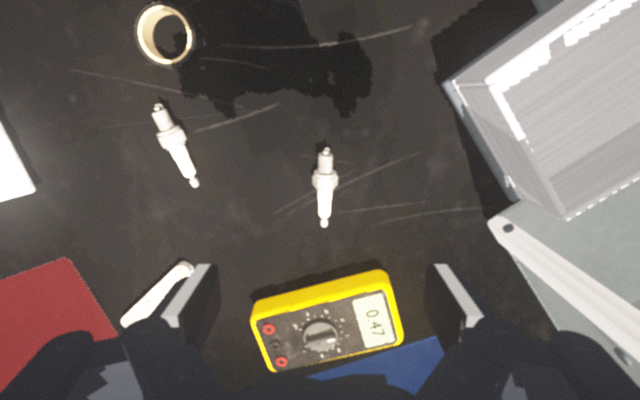

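Plug A runs from (326,148) to (324,226) with its hexagon at (324,181), and plug B from (156,104) to (195,186) with its hexagon at (172,138).

```bash
cat >> h.py <<'E'
def hexes(c):
    """white blobs on the dark bench: local hex = widest slice; via thresholded contours"""
    g=cv2.cvtColor(c["color"],cv2.COLOR_BGR2GRAY); hsv=cv2.cvtColor(c["color"],cv2.COLOR_BGR2HSV)
    m=((g>110)&(hsv[...,1]<80)).astype(np.uint8); m[265:]=0
    n,l,st,_=cv2.connectedComponentsWithStats(m); out=[]
    for i in range(1,n):
        if not 250<st[i,4]<6000: continue
        v,u=np.where(l==i); P=np.array([ray(c,a,b,.009)[:2] for a,b in zip(u,v)]); mu=P.mean(0); e,V=np.linalg.eigh(np.cov(P.T)); ax=V[:,1]
        if ax[0]>0: ax=-ax
        t=(P-mu)@ax; nn=(P-mu)@np.array([-ax[1],ax[0]])
        if not .05<np.ptp(t)<.095: continue
        bs=np.arange(t.min()+.003,t.max()-.002,.002); wd=np.array([np.ptp(nn[abs(t-b)<.0015]) for b in bs])
        k=wd>.85*wd.max(); b=bs[k].mean(); s=nn[abs(t-b)<.006]; off=(s.max()+s.min())/2
        print("blob px",u.mean().round(),v.mean().round(),"len",np.ptp(t).round(3),"wmax",wd.max().round(4),"hex",(mu+ax*b+np.array([-ax[1],ax[0]])*off).round(4),"axis deg",np.degrees(np.arctan2(ax[1],ax[0])).round(1),"span",(t.min()-b).round(3),(t.max()-b).round(3))
E
python3 - <<'E'
from h import *
c=capture("wrist"); print(ray(c,324,181,.012)); hexes(c); print(get_obs()["position"])
E
```

```text
[ 0.57057164 -0.04644899  0.012     ]
blob px 174.0 144.0 len 0.071 wmax 0.0226 hex [ 0.4966 -0.1478] axis deg -179.2 span -0.044 0.027
blob px 12.0 173.0 len 0.074 wmax 0.0299 hex [ 0.4881 -0.2844] axis deg 151.6 span -0.023 0.051
blob px 325.0 185.0 len 0.068 wmax 0.0221 hex [ 0.5712 -0.0454] axis deg 158.8 span -0.041 0.027
[ 0.57446523 -0.05016072  0.14783187]
```

```bash
python3 -m pendant '[{"x":0.005,"y":0.003,"z":0.02,"wx":0,"wy":0,"wz":1.2},{"x":0,"y":0,"z":0.03,"wx":0,"wy":0,"wz":0},{"x":0,"y":0,"z":0.03,"wx":0,"wy":0,"wz":0},{"x":0,"y":0,"z":0.03,"wx":0,"wy":0,"wz":0},{"x":0,"y":0,"z":0.02,"wx":0,"wy":0,"wz":0},{"x":0,"y":0,"z":0.008,"wx":0,"wy":0,"wz":0},{"x":0,"y":0,"z":0,"wx":0,"wy":0,"wz":0},{"x":0,"y":0,"z":0,"wx":0,"wy":0,"wz":0}]'
python3 - <<'E'
from h import *
plan([.571,-.0455,.003],158.8)
E
```

```text
time_s: 19.35
position: [0.5724, -0.0452, 0.0134]
tcp_rot: [0.577, 3.087, 0.001]
ft_force: [0.2, -0.4, -0.0]
width: 0.997
gripper_force: 0.0
pos [ 0.5724 -0.0452  0.0134] rotvec(tool,deg) [0.03 0.08 0.01] shift if moved first [ 0.0012 -0.0008  0.0104] if turned first [ 0.0012 -0.0008  0.0104] F [ 0.2 -0.4 -0. ] w 0.997 t 19.35
```

```bash
python3 -m pendant '[{"x":0.001,"y":-0.001,"z":0.008,"wx":0,"wy":0,"wz":0},{"x":0,"y":0,"z":0,"wx":0,"wy":0,"wz":0},{"x":0,"y":0,"z":0,"wx":0,"wy":0,"wz":0}]'
python3 -m pendant '[{"x":0,"y":0,"z":0,"wx":0,"wy":0,"wz":0},{"x":0,"y":0,"z":0,"wx":0,"wy":0,"wz":0},{"x":0,"y":0,"z":0,"wx":0,"wy":0,"wz":0},{"x":0,"y":0,"z":0,"wx":0,"wy":0,"wz":0},{"x":0,"y":0,"z":0,"wx":0,"wy":0,"wz":0},{"x":0,"y":0,"z":0,"wx":0,"wy":0,"wz":0},{"x":0,"y":0,"z":0,"wx":0,"wy":0,"wz":0}]' -1 60
python3 -m pendant '[{"x":0,"y":0,"z":-0.02,"wx":0,"wy":0,"wz":0},{"x":0,"y":0,"z":-0.04,"wx":0,"wy":0,"wz":0},{"x":0,"y":0,"z":-0.04,"wx":0,"wy":0,"wz":0},{"x":0,"y":0,"z":-0.04,"wx":0,"wy":0,"wz":0},{"x":0,"y":0,"z":0,"wx":0,"wy":0,"wz":0}]'
python3 - <<'E'
from h import *
cx=np.array([np.cos(np.radians(16)),np.sin(np.radians(16)),0]);cy=np.array([-cx[1],cx[0],0])
b=np.array([.553,.170,0])
plan(b-.008*cx-.035*cy+[0,0,.14],196)
E
```

```text
time_s: 19.65
position: [0.5709, -0.0461, 0.0049]
tcp_rot: [0.579, 3.087, 0.001]
ft_force: [-0.2, -0.4, 0.8]
width: 1.0
gripper_force: 0.0
time_s: 20.35
position: [0.571, -0.046, 0.0048]
tcp_rot: [0.578, 3.087, 0.001]
ft_force: [-0.6, -0.7, 3.2]
width: 0.192
gripper_force: 58.6
time_s: 20.85
position: [0.5746, -0.0469, 0.1502]
tcp_rot: [0.577, 3.077, 0.0]
ft_force: [1.8, -0.4, -1.4]
width: 0.195
gripper_force: 58.8
pos [ 0.5746 -0.0469  0.1502] rotvec(tool,deg) [ -0.08   0.62 -37.22] shift if moved first [0.084  0.1616 0.0096] if turned first [-0.031   0.1794  0.0102] F [ 1.8 -0.4 -1.4] w 0.195 t 20.85
```

```bash
python3 -m pendant '[{"x":0,"y":0,"z":0,"wx":0,"wy":0.1,"wz":-7.44},{"x":0,"y":0,"z":0,"wx":0,"wy":0.1,"wz":-7.44},{"x":0,"y":0,"z":0,"wx":0,"wy":0.1,"wz":-7.44},{"x":0,"y":0,"z":0,"wx":0,"wy":0.1,"wz":-7.44},{"x":0,"y":0,"z":0,"wx":0,"wy":0.1,"wz":-7.44},{"x":-0.006,"y":0.036,"z":0,"wx":0,"wy":0,"wz":0},{"x":-0.006,"y":0.036,"z":0,"wx":0,"wy":0,"wz":0},{"x":-0.006,"y":0.036,"z":0,"wx":0,"wy":0,"wz":0},{"x":-0.006,"y":0.036,"z":0,"wx":0,"wy":0,"wz":0},{"x":-0.006,"y":0.036,"z":0,"wx":0,"wy":0,"wz":0},{"x":0,"y":0,"z":0,"wx":0,"wy":0,"wz":0},{"x":0,"y":0,"z":0,"wx":0,"wy":0,"wz":0}]'
python3 - <<'E'
from h import *
cx=np.array([np.cos(np.radians(16)),np.sin(np.radians(16)),0]);cy=np.array([-cx[1],cx[0],0])
b=np.array([.553,.170,0])
plan(b-.008*cx-.035*cy+[0,0,.03],196)
c=capture("wrist"); cv2.imwrite("pics/w7.png",c["color"])
for s in (-1,1):
  for t in (-1,1): print(s,t,pix(c,b+s*.05*cx+t*.09*cy+[0,0,.076]))
E
```

```text
time_s: 22.05
position: [0.5494, 0.1357, 0.1439]
tcp_rot: [0.438, -3.102, -0.002]
ft_force: [-0.1, -0.4, -0.2]
width: 0.193
gripper_force: 58.9
pos [0.5494 0.1357 0.1439] rotvec(tool,deg) [ 0.13 -0.5   0.08] shift if moved first [-0.0059 -0.0033  0.1138] if turned first [-0.0049 -0.003   0.1139] F [-0.1 -0.4 -0.2] w 0.193 t 22.05
-1 -1 (np.float64(224.5238424040328), np.float64(157.8141136036546))
-1 1 (np.float64(523.1324204064343), np.float64(158.4882260089925))
1 -1 (np.float64(235.9372784169326), np.float64(302.6380231435535))
1 1 (np.float64(498.41164371451725), np.float64(302.9825129916781))
```

View pics/w7.png

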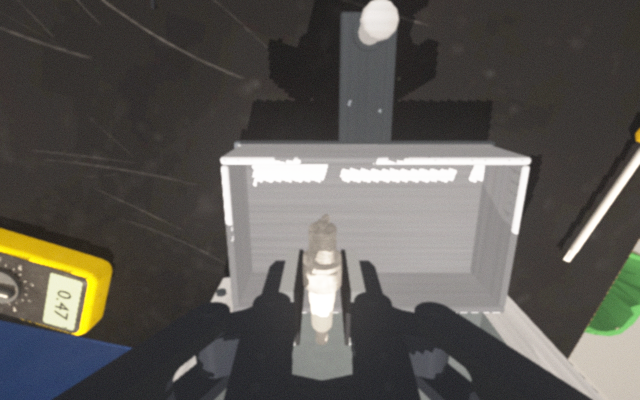

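The plug is held between the pads at (323,290), above the basin. The basin's inner front corners are at about (231,164) and (521,164), roughly 3 mm farther in than predicted. Lowering and releasing partly open.

```bash
python3 -m pendant '[{"x":-0.008,"y":-0.001,"z":0.02,"wx":0,"wy":0,"wz":0},{"x":0,"y":0,"z":0.03,"wx":0,"wy":0,"wz":0},{"x":0,"y":0,"z":0.03,"wx":0,"wy":0,"wz":0},{"x":0,"y":0,"z":0.02,"wx":0,"wy":0,"wz":0},{"x":0,"y":0,"z":0.011,"wx":0,"wy":0,"wz":0},{"x":0,"y":0,"z":0,"wx":0,"wy":0,"wz":0},{"x":0,"y":0,"z":0,"wx":0,"wy":0,"wz":0}]'
python3 -m pendant '[{"x":0,"y":0,"z":0,"wx":0,"wy":0,"wz":0},{"x":0,"y":0,"z":0,"wx":0,"wy":0,"wz":0},{"x":0,"y":0,"z":0,"wx":0,"wy":0,"wz":0},{"x":0,"y":0,"z":-0.02,"wx":0,"wy":0,"wz":0},{"x":0,"y":0,"z":-0.04,"wx":0,"wy":0,"wz":0},{"x":0,"y":0,"z":-0.04,"wx":0,"wy":0,"wz":0},{"x":0,"y":0,"z":-0.03,"wx":0,"wy":0,"wz":0},{"x":0,"y":0,"z":0,"wx":0,"wy":0,"wz":0}]' 0
python3 - <<'E'
from h import *
c=capture("wrist"); cv2.imwrite("pics/w8.png",c["color"])
plan([.4966,-.1475,.15],179)
E
```

```text
time_s: 22.8
position: [0.5579, 0.1359, 0.0343]
tcp_rot: [0.434, -3.104, -0.002]
ft_force: [0.4, -0.2, -1.0]
width: 0.193
gripper_force: 58.9
time_s: 23.6
position: [0.5616, 0.137, 0.1692]
tcp_rot: [-0.437, 3.109, 0.002]
ft_force: [0.8, -0.4, -0.6]
width: 0.497
gripper_force: 0.0
pos [0.5602 0.1368 0.1667] rotvec(tool,deg) [ 0.08 -0.1  16.99] shift if moved first [ 0.1394 -0.2558  0.0164] if turned first [ 0.0586 -0.2853  0.0167] F [-0.8  0.3  0.4] w 0.496 t 23.65
```

```bash
python3 -m pendant '[{"x":0.014,"y":-0.0256,"z":0,"wx":0,"wy":0,"wz":0},{"x":0.014,"y":-0.0256,"z":0,"wx":0,"wy":0,"wz":0},{"x":0.014,"y":-0.0256,"z":0,"wx":0,"wy":0,"wz":0},{"x":0.014,"y":-0.0256,"z":0,"wx":0,"wy":0,"wz":0},{"x":0.014,"y":-0.0256,"z":0,"wx":0,"wy":0,"wz":0},{"x":0.014,"y":-0.0256,"z":0,"wx":0,"wy":0,"wz":0},{"x":0.014,"y":-0.0256,"z":0,"wx":0,"wy":0,"wz":0},{"x":0.014,"y":-0.0256,"z":0,"wx":0,"wy":0,"wz":0},{"x":0.014,"y":-0.0256,"z":0,"wx":0,"wy":0,"wz":0},{"x":0.014,"y":-0.0256,"z":0.016,"wx":0,"wy":0,"wz":5.6},{"x":0,"y":0,"z":0,"wx":0,"wy":0,"wz":5.7},{"x":0,"y":0,"z":0,"wx":0,"wy":0,"wz":5.7}]' 1
python3 -m pendant '[{"x":0,"y":0,"z":0,"wx":0,"wy":0,"wz":0},{"x":0,"y":0,"z":0,"wx":0,"wy":0,"wz":0}]'
python3 - <<'E'
from h import *
a=cv2.imread("pics/w8.png")[100:360,180:580]
c=capture("wrist"); hexes(c); cv2.imwrite("pics/w9.png",np.hstack([a[:, :400],cv2.resize(c["color"],(400,250),interpolation=cv2.INTER_AREA)[:260].copy() if 0 else np.vstack([cv2.resize(c["color"],(400,250)),np.zeros((10,400,3),np.uint8)])]))
plan([.4966,-.1475,.15],179)
E
```

```text
time_s: 24.85
position: [0.4923, -0.1486, 0.1463]
tcp_rot: [-0.038, -3.131, -0.003]
ft_force: [0.3, 0.6, 0.1]
width: 1.0
gripper_force: 0.0
time_s: 25.05
position: [0.4934, -0.1479, 0.1473]
tcp_rot: [-0.025, -3.132, -0.002]
ft_force: [-0.6, -0.0, 0.2]
width: 1.003
gripper_force: 0.0
pos [ 0.4936 -0.1478  0.1475] rotvec(tool,deg) [ 0.05 -0.5   0.09] shift if moved first [-0.003   0.0004 -0.0025] if turned first [-0.003   0.0004 -0.0025] F [ 0.7 -0.2  0.5] w 1.0 t 25.1
```

View pics/w9.png

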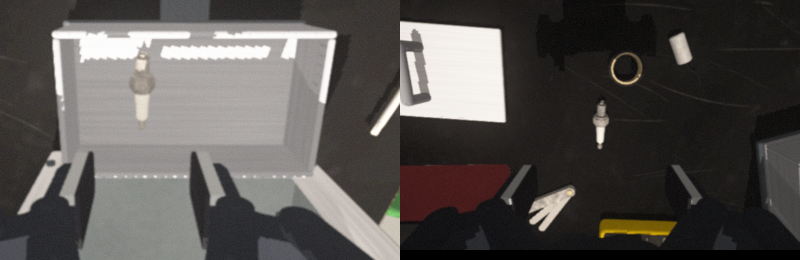

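Plug A lies in the basin (left half, (141,85)). Plug B is on the bench with its hexagon at right half (200,120), i.e. full-image (320,192). The white strips are not plugs.

```bash
sed -i 's/def hexes(c):/def hexes(c,th=110):/; s/g>110/g>th/' h.py
python3 - <<'E'
from h import *
c=capture("wrist"); hexes(c,80); print(ray(c,320,192,.011))
plan([.4966,-.1475,.004],179)
E
```

```text
blob px 321.0 198.0 len 0.067 wmax 0.02 hex [ 0.4965 -0.1476] axis deg 176.7 span -0.042 0.025
blob px 595.0 245.0 len 0.07 wmax 0.0213 hex [0.5441 0.077 ] axis deg -112.8 span -0.06 0.01
[ 0.49665108 -0.14849381  0.011     ]
pos [ 0.4937 -0.1479  0.1477] rotvec(tool,deg) [ 0.04 -0.48  0.08] shift if moved first [-0.0041  0.0003  0.1437] if turned first [-0.0029  0.0004  0.1437] F [-0.8 -0.1  0.5] w 0.999 t 25.15
```

```bash
python3 -m pendant '[{"x":-0.003,"y":0,"z":0.02,"wx":0,"wy":-0.4,"wz":1},{"x":0,"y":0,"z":0.03,"wx":0,"wy":0,"wz":1},{"x":0,"y":0,"z":0.03,"wx":0,"wy":0,"wz":0},{"x":0,"y":0,"z":0.03,"wx":0,"wy":0,"wz":0},{"x":0,"y":0,"z":0.02,"wx":0,"wy":0,"wz":0},{"x":0,"y":0,"z":0.01,"wx":0,"wy":0,"wz":0},{"x":0,"y":0,"z":0.003,"wx":0,"wy":0,"wz":0},{"x":0,"y":0,"z":0,"wx":0,"wy":0,"wz":0},{"x":0,"y":0,"z":0,"wx":0,"wy":0,"wz":0}]'
python3 -m pendant '[{"x":0,"y":0,"z":0,"wx":0,"wy":0,"wz":0},{"x":0,"y":0,"z":0,"wx":0,"wy":0,"wz":0},{"x":0,"y":0,"z":0,"wx":0,"wy":0,"wz":0},{"x":0,"y":0,"z":0,"wx":0,"wy":0,"wz":0},{"x":0,"y":0,"z":0,"wx":0,"wy":0,"wz":0},{"x":0,"y":0,"z":0,"wx":0,"wy":0,"wz":0},{"x":0,"y":0,"z":0,"wx":0,"wy":0,"wz":0}]' -1 60
python3 -m pendant '[{"x":0,"y":0,"z":-0.02,"wx":0,"wy":0,"wz":0},{"x":0,"y":0,"z":-0.04,"wx":0,"wy":0,"wz":0},{"x":0,"y":0,"z":-0.04,"wx":0,"wy":0,"wz":0},{"x":0,"y":0,"z":-0.04,"wx":0,"wy":0,"wz":0},{"x":0,"y":0,"z":0,"wx":0,"wy":0,"wz":0}]'
python3 - <<'E'
from h import *
cx=np.array([np.cos(np.radians(16)),np.sin(np.radians(16)),0]);cy=np.array([-cx[1],cx[0],0])
b=np.array([.556,.172,0])
plan(b-.008*cx+.035*cy+[0,0,.15],196)
E
```

```text
time_s: 26.05
position: [0.4976, -0.1485, 0.0061]
tcp_rot: [0.082, 3.14, -0.001]
ft_force: [-0.1, 0.9, 0.0]
width: 0.997
gripper_force: 0.0
time_s: 26.75
position: [0.4968, -0.1481, 0.0054]
tcp_rot: [-0.083, -3.14, -0.001]
ft_force: [-0.9, 1.0, 5.4]
width: 0.194
gripper_force: 58.6
time_s: 27.25
position: [0.5003, -0.1499, 0.1502]
tcp_rot: [0.083, 3.133, -0.006]
ft_force: [1.2, 0.1, -0.9]
width: 0.192
gripper_force: 58.9
pos [ 0.5003 -0.1499  0.1502] rotvec(tool,deg) [ -0.26   0.42 -19.02] shift if moved first [-0.0197  0.3548 -0.0009] if turned first [-1.343e-01  3.290e-01  2.000e-04] F [ 1.2  0.1 -0.9] w 0.192 t 27.25
```

```bash
python3 -m pendant '[{"x":0,"y":0,"z":0,"wx":0,"wy":0.1,"wz":-6.34},{"x":0,"y":0,"z":0,"wx":0,"wy":0.1,"wz":-6.34},{"x":0,"y":0,"z":0,"wx":0,"wy":0.1,"wz":-6.34},{"x":-0.0149,"y":0.0365,"z":0,"wx":0,"wy":0,"wz":0},{"x":-0.0149,"y":0.0365,"z":0,"wx":0,"wy":0,"wz":0},{"x":-0.0149,"y":0.0365,"z":0,"wx":0,"wy":0,"wz":0},{"x":-0.0149,"y":0.0365,"z":0,"wx":0,"wy":0,"wz":0},{"x":-0.0149,"y":0.0365,"z":0,"wx":0,"wy":0,"wz":0},{"x":-0.0149,"y":0.0365,"z":0,"wx":0,"wy":0,"wz":0},{"x":-0.0149,"y":0.0365,"z":0,"wx":0,"wy":0,"wz":0},{"x":-0.0149,"y":0.0365,"z":0,"wx":0,"wy":0,"wz":0},{"x":-0.0149,"y":0.0365,"z":0,"wx":0,"wy":0,"wz":0}]'
python3 -m pendant '[{"x":0,"y":0,"z":0,"wx":0,"wy":0,"wz":0},{"x":0,"y":0,"z":0,"wx":0,"wy":0,"wz":0}]'
python3 - <<'E'
from h import *
cx=np.array([np.cos(np.radians(16)),np.sin(np.radians(16)),0]);cy=np.array([-cx[1],cx[0],0])
b=np.array([.556,.172,0])
plan(b-.008*cx+.035*cy+[0,0,.033],196)
E
```

```text
time_s: 28.45
position: [0.5346, 0.2059, 0.1435]
tcp_rot: [0.436, -3.104, -0.0]
ft_force: [0.4, -0.5, -1.3]
width: 0.194
gripper_force: 59.0
time_s: 28.65
position: [0.5344, 0.205, 0.1435]
tcp_rot: [0.439, -3.103, 0.0]
ft_force: [-0.4, -0.9, 0.1]
width: 0.194
gripper_force: 59.0
pos [0.5344 0.205  0.1435] rotvec(tool,deg) [ 0.05 -0.44  0.11] shift if moved first [-0.0045 -0.0028  0.1105] if turned first [-0.0037 -0.0026  0.1105] F [-0.4 -0.9  0.1] w 0.194 t 28.65
```

```bash
python3 -m pendant '[{"x":-0.004,"y":-0.003,"z":0.02,"wx":0,"wy":0,"wz":0},{"x":0,"y":0,"z":0.03,"wx":0,"wy":0,"wz":0},{"x":0,"y":0,"z":0.03,"wx":0,"wy":0,"wz":0},{"x":0,"y":0,"z":0.02,"wx":0,"wy":0,"wz":0},{"x":0,"y":0,"z":0.01,"wx":0,"wy":0,"wz":0},{"x":0,"y":0,"z":0,"wx":0,"wy":0,"wz":0},{"x":0,"y":0,"z":0,"wx":0,"wy":0,"wz":0}]'
python3 -m pendant '[{"x":0,"y":0,"z":0,"wx":0,"wy":0,"wz":0},{"x":0,"y":0,"z":0,"wx":0,"wy":0,"wz":0},{"x":0,"y":0,"z":0,"wx":0,"wy":0,"wz":0},{"x":0,"y":0,"z":-0.02,"wx":0,"wy":0,"wz":0},{"x":0,"y":0,"z":-0.04,"wx":0,"wy":0,"wz":0},{"x":0,"y":0,"z":-0.04,"wx":0,"wy":0,"wz":0},{"x":0,"y":0,"z":-0.03,"wx":0,"wy":0,"wz":0},{"x":0.04,"y":-0.035,"z":-0.03,"wx":0,"wy":0,"wz":0},{"x":0,"y":0,"z":0,"wx":0,"wy":0,"wz":0},{"x":0,"y":0,"z":0,"wx":0,"wy":0,"wz":0},{"x":0,"y":0,"z":0,"wx":0,"wy":0,"wz":0}]' 0
python3 - <<'E'
from h import *
c=capture("wrist"); cv2.imwrite("pics/w10.png",c["color"]); t=capture("top")
b=np.array([.556,.172,0])
cx=np.array([np.cos(np.radians(16)),np.sin(np.radians(16)),0]);cy=np.array([-cx[1],cx[0],0])
for s in (-1,1):
  for q in (-1,1): print(s,q,np.round(pix(c,b+s*.055*cx+q*.095*cy+[0,0,.076]),1))
plan([.427,-.364,.16],178)
E
```

```text
time_s: 29.35
position: [0.5397, 0.2021, 0.0353]
tcp_rot: [0.435, -3.106, -0.001]
ft_force: [0.3, -0.1, 0.1]
width: 0.195
gripper_force: 59.0
time_s: 30.45
position: [0.5165, 0.1664, 0.1891]
tcp_rot: [0.436, -3.105, -0.001]
ft_force: [-0.5, 0.2, 0.2]
width: 0.501
gripper_force: 0.0
-1 -1 [185.6 175.6]
-1 1 [441.4 175.8]
1 -1 [200.5 304.3]
1 1 [428.  304.4]
pos [0.5163 0.1665 0.1885] rotvec(tool,deg) [ 0.03 -0.42 18.03] shift if moved first [ 0.2321 -0.4853  0.0293] if turned first [ 0.0707 -0.5333  0.0285] F [ 0.2  0.  -0.3] w 0.501 t 30.55
```

View pics/w10.png

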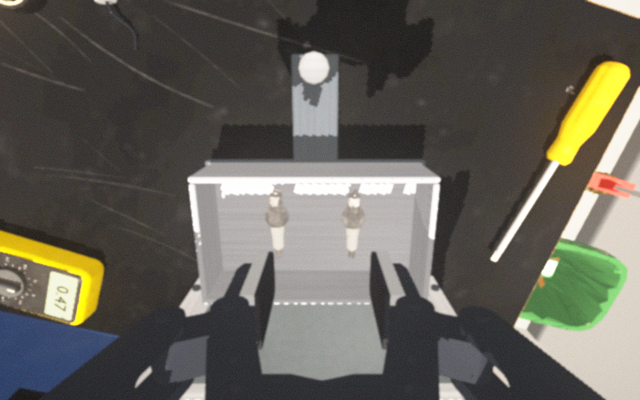

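The wrist view shows both plugs lying in the basin, at (277,222) and (353,225), with the rim's outer corners near (189,180), (441,179), (203,304) and (428,304). I have used all 14 pictures, so from here I work by numbers. Next is the cover.

```bash
python3 -m pendant '[{"x":0,"y":0,"z":0,"wx":0,"wy":0,"wz":6.7},{"x":0,"y":0,"z":0,"wx":0,"wy":0,"wz":6.7},{"x":0,"y":0,"z":0,"wx":0,"wy":0,"wz":6.6},{"x":0.004,"y":-0.041,"z":0,"wx":0,"wy":0,"wz":0},{"x":0.004,"y":-0.041,"z":0,"wx":0,"wy":0,"wz":0},{"x":0.004,"y":-0.041,"z":0,"wx":0,"wy":0,"wz":0},{"x":0.004,"y":-0.041,"z":0,"wx":0,"wy":0,"wz":0},{"x":0.004,"y":-0.041,"z":0,"wx":0,"wy":0,"wz":0},{"x":0.004,"y":-0.041,"z":0,"wx":0,"wy":0,"wz":0},{"x":0.004,"y":-0.041,"z":0,"wx":0,"wy":0,"wz":0}]' 1
python3 -m pendant '[{"x":0.004,"y":-0.041,"z":0,"wx":0,"wy":0,"wz":0},{"x":0.004,"y":-0.041,"z":0,"wx":0,"wy":0,"wz":0},{"x":0.004,"y":-0.041,"z":0,"wx":0,"wy":0,"wz":0},{"x":0.004,"y":-0.041,"z":0,"wx":0,"wy":0,"wz":0},{"x":0.004,"y":-0.041,"z":0,"wx":0,"wy":0,"wz":0},{"x":0.004,"y":-0.041,"z":0,"wx":0,"wy":0,"wz":0},{"x":0,"y":0,"z":0,"wx":0,"wy":0,"wz":0},{"x":0,"y":0,"z":0,"wx":0,"wy":0,"wz":0},{"x":0,"y":0,"z":0,"wx":0,"wy":0,"wz":0}]'
python3 - <<'E'
from h import *
plan([.427,-.364,.16],176)
for n in ("wrist","top"):
    c=capture(n); 
    for d in spot_in("cover_handle",n): print(n,d["score"],w(c,d["centre"]).round(4))
    for d in masks_of("cover_handle",n):
        m=d["region"].astype(np.uint8); k=max(cv2.findContours(m,cv2.RETR_EXTERNAL,cv2.CHAIN_APPROX_NONE)[0],key=cv2.contourArea)
        P=np.array([ray(c,a,b,.014)[:2] for a,b in k[:,0]],np.float32)
        r=cv2.minAreaRect(P*1000); print(n,d["score"],r, k[:,0].min(0),k[:,0].max(0))
E
```

```text
time_s: 31.55
position: [0.4682, -0.1193, 0.1891]
tcp_rot: [-0.108, -3.133, -0.0]
ft_force: [-0.7, -0.3, -0.1]
width: 1.005
gripper_force: 0.0
time_s: 32.45
position: [0.4274, -0.3606, 0.1893]
tcp_rot: [-0.108, -3.133, -0.002]
ft_force: [0.5, 0.5, 0.7]
width: 0.997
gripper_force: 0.0
pos [ 0.4274 -0.3606  0.1893] rotvec(tool,deg) [ 0.06 -0.41  0.06] shift if moved first [ 0.     -0.0034  0.0293] if turned first [ 0.0002 -0.0034  0.0293] F [0.5 0.5 0.7] w 0.997 t 32.45
wrist 0.55 [ 0.4255 -0.3662  0.0116]
wrist 0.93 ((430.8321838378906, -365.09320068359375), (193.46133422851562, 114.37770080566406), 84.99781036376953) [209 117] [425 239]
top 0.64 [ 0.4245 -0.3407  0.0078]
top 0.27 [0.6323 0.1947 0.2402]
top 0.85 ((434.46649169921875, -366.19244384765625), (195.38967895507812, 124.84358215332031), 85.14248657226562) [381 228] [432 263]
```

```bash
python3 -m pendant '[{"x":-0.004,"y":-0.004,"z":0.02,"wx":0,"wy":-0.4,"wz":1},{"x":0,"y":0,"z":0.035,"wx":0,"wy":0,"wz":0},{"x":0,"y":0,"z":0.035,"wx":0,"wy":0,"wz":0},{"x":0,"y":0,"z":0.035,"wx":0,"wy":0,"wz":0},{"x":0,"y":0,"z":0.025,"wx":0,"wy":0,"wz":0},{"x":0,"y":0,"z":0.01,"wx":0,"wy":0,"wz":0},{"x":0,"y":0,"z":0,"wx":0,"wy":0,"wz":0},{"x":0,"y":0,"z":0,"wx":0,"wy":0,"wz":0}]'
python3 - <<'E'
from h import *
plan([.4308,-.3651,.024],175)
E
```

```text
time_s: 33.55
position: [0.4318, -0.3669, 0.0312]
tcp_rot: [0.137, 3.136, -0.003]
ft_force: [-0.5, 0.1, -0.7]
width: 1.003
gripper_force: 0.0
pos [ 0.4318 -0.3669  0.0312] rotvec(tool,deg) [-0.1   0.13  0.01] shift if moved first [0.0012 0.0017 0.0072] if turned first [0.0012 0.0017 0.0072] F [-0.5  0.1 -0.7] w 1.003 t 33.55
```

```bash
python3 -m pendant '[{"x":0.001,"y":0.0015,"z":0.006,"wx":0,"wy":0,"wz":0},{"x":0,"y":0,"z":0,"wx":0,"wy":0,"wz":0},{"x":0,"y":0,"z":0,"wx":0,"wy":0,"wz":0}]'
python3 -m pendant '[{"x":0,"y":0,"z":0,"wx":0,"wy":0,"wz":0},{"x":0,"y":0,"z":0,"wx":0,"wy":0,"wz":0},{"x":0,"y":0,"z":0,"wx":0,"wy":0,"wz":0},{"x":0,"y":0,"z":0,"wx":0,"wy":0,"wz":0},{"x":0,"y":0,"z":0,"wx":0,"wy":0,"wz":0},{"x":0,"y":0,"z":0,"wx":0,"wy":0,"wz":0},{"x":0,"y":0,"z":0,"wx":0,"wy":0,"wz":0},{"x":0,"y":0,"z":0,"wx":0,"wy":0,"wz":0}]' -1 90
```

```text
time_s: 33.85
position: [0.4305, -0.365, 0.0247]
tcp_rot: [0.137, 3.137, -0.002]
ft_force: [-0.1, -0.1, -0.1]
width: 1.007
gripper_force: 0.0
time_s: 34.65
position: [0.4303, -0.3648, 0.0243]
tcp_rot: [0.137, 3.137, -0.001]
ft_force: [-0.8, 0.7, 3.5]
width: 0.104
gripper_force: 87.9
```

```bash
python3 -m pendant '[{"x":0,"y":0,"z":-0.015,"wx":0,"wy":0,"wz":0},{"x":0,"y":0,"z":-0.03,"wx":0,"wy":0,"wz":0},{"x":0,"y":0,"z":-0.04,"wx":0,"wy":0,"wz":0},{"x":0,"y":0,"z":-0.04,"wx":0,"wy":0,"wz":0},{"x":0,"y":0,"z":-0.03,"wx":0,"wy":0,"wz":0},{"x":0,"y":0,"z":0,"wx":0,"wy":0,"wz":0},{"x":0,"y":0,"z":0,"wx":0,"wy":0,"wz":0}]'
python3 - <<'E'
from h import *
c=capture("wrist")
for d in masks_of("cover_handle","wrist"):
    v,u=np.where(d["region"]); print(d["score"],u.min(),u.max(),v.min(),v.max(),len(u))
plan([.557,.173,.175],196)
E
```

```text
time_s: 35.35
position: [0.43, -0.3645, 0.1787]
tcp_rot: [0.137, 3.137, -0.001]
ft_force: [0.1, 0.3, -2.5]
width: 0.108
gripper_force: 88.1
0.66 101 543 139 366 69943
pos [ 0.4291 -0.3636  0.177 ] rotvec(tool,deg) [  0.12  -0.07 -21.01] shift if moved first [-0.0805  0.5457  0.0029] if turned first [-0.2708  0.4805  0.002 ] F [-0.9  0.1 -2.6] w 0.107 t 35.45
```

Run:
```python
from h import *
c=capture("wrist"); o=get_obs(); Rt=R.from_rotvec(o["tcp_rot"]); p=np.array(o["position"])
m=max(masks_of("cover_handle","wrist"),key=lambda d:d["score"])["region"]
z=p[2]-.009
tl=[];L=[];Rr=[]
T=lambda u,v:Rt.inv().apply(ray(c,u,v,z)-p)[:2]
for u in range(140,500,10):
    v=np.where(m[:,u])[0].min(); tl.append(T(u,v))
tl=np.array(tl); print("front edge fit slope/off",np.polyfit(tl[:,1],tl[:,0],1).round(4),tl[:,0].std().round(4))
for v in range(150,230,10):
    uu=np.where(m[v])[0]; L.append(T(uu.min(),v)); Rr.append(T(uu.max(),v))
L,Rr=np.array(L),np.array(Rr); print(L.round(4)[::3],Rr.round(4)[::3])
print("y slopes",np.polyfit(L[:,0],L[:,1],1).round(4),np.polyfit(Rr[:,0],Rr[:,1],1).round(4))
```

```text
front edge fit slope/off [0.0012 0.0557] 0.0002
[[ 0.0511 -0.0928]
 [ 0.0378 -0.0934]
 [ 0.0238 -0.0937]] [[0.0513 0.0947]
 [0.038  0.095 ]
 [0.024  0.0953]]
y slopes [ 0.013  -0.0938] [-0.0101  0.0954]
```

```bash
python3 -m pendant '[{"x":0,"y":0,"z":0,"wx":0,"wy":0,"wz":-7},{"x":0,"y":0,"z":0,"wx":0,"wy":0,"wz":-7},{"x":0,"y":0,"z":0,"wx":0,"wy":0,"wz":-7},{"x":-0.0193,"y":0.0343,"z":0,"wx":0,"wy":0,"wz":0},{"x":-0.0193,"y":0.0343,"z":0,"wx":0,"wy":0,"wz":0},{"x":-0.0193,"y":0.0343,"z":0,"wx":0,"wy":0,"wz":0},{"x":-0.0193,"y":0.0343,"z":0,"wx":0,"wy":0,"wz":0},{"x":-0.0193,"y":0.0343,"z":0,"wx":0,"wy":0,"wz":0},{"x":-0.0193,"y":0.0343,"z":0,"wx":0,"wy":0,"wz":0}]'
python3 -m pendant '[{"x":-0.0193,"y":0.0343,"z":0,"wx":0,"wy":0,"wz":0},{"x":-0.0193,"y":0.0343,"z":0,"wx":0,"wy":0,"wz":0},{"x":-0.0193,"y":0.0343,"z":0,"wx":0,"wy":0,"wz":0},{"x":-0.0193,"y":0.0343,"z":0,"wx":0,"wy":0,"wz":0},{"x":-0.0193,"y":0.0343,"z":0,"wx":0,"wy":0,"wz":0},{"x":-0.016,"y":0.03,"z":0,"wx":0,"wy":0,"wz":0},{"x":-0.005,"y":0.01,"z":0,"wx":0,"wy":0,"wz":0},{"x":0,"y":0,"z":0,"wx":0,"wy":0,"wz":0},{"x":0,"y":0,"z":0,"wx":0,"wy":0,"wz":0}]'
```

```text
time_s: 36.45
position: [0.4842, -0.1331, 0.1778]
tcp_rot: [0.436, -3.11, -0.0]
ft_force: [1.0, -0.3, -2.0]
width: 0.106
gripper_force: 88.1
time_s: 37.35
position: [0.5387, 0.1001, 0.178]
tcp_rot: [0.437, -3.11, 0.002]
ft_force: [0.0, -0.1, -3.0]
width: 0.107
gripper_force: 88.2
```

```bash
python3 -m pendant '[{"x":-0.01,"y":0.016,"z":0,"wx":0,"wy":0,"wz":0},{"x":-0.015,"y":0.025,"z":0,"wx":0,"wy":0,"wz":0},{"x":-0.01,"y":0.02,"z":0,"wx":0,"wy":0,"wz":0},{"x":0,"y":0,"z":0,"wx":0,"wy":0,"wz":0},{"x":0,"y":0,"z":0,"wx":0,"wy":0,"wz":0},{"x":0,"y":0,"z":0,"wx":0,"wy":0,"wz":0}]'
python3 - <<'E'
from h import *
plan([.557,.1735,.12],196)
c=capture("wrist")
for n in ("tray_knob","basin_rim"):
  for d in masks_of(n,"wrist"):
    v,u=np.where(d["region"]); print(n,d["score"],u.min(),u.max(),v.min(),v.max(),len(u))
k=np.array([.557,.1735,.068])-.132*np.array([np.cos(np.radians(16)),np.sin(np.radians(16)),0]);print(pix(c,k))
g=cv2.cvtColor(c["color"],cv2.COLOR_BGR2GRAY); u0,v0=[int(round(x)) for x in pix(c,k)]
r=g[max(0,v0-30):v0+40,u0-40:u0+40]; m=r>170; vv,uu=np.where(m); print(len(vv), (uu.mean()+u0-40, vv.mean()+max(0,v0-30)) if len(vv) else None)
E
```

```text
time_s: 37.95
position: [0.556, 0.1675, 0.1786]
tcp_rot: [0.434, -3.111, 0.002]
ft_force: [0.9, -0.1, -3.1]
width: 0.106
gripper_force: 88.3
pos [0.556  0.1675 0.1786] rotvec(tool,deg) [-0.08 -0.01 -0.12] shift if moved first [-0.0027  0.0056  0.0586] if turned first [-0.0027  0.0055  0.0586] F [ 0.9 -0.1 -3.1] w 0.106 t 37.95
tray_knob 0.83 192 463 0 138 11556
basin_rim 0.75 191 464 0 139 11902
basin_rim 0.32 534 639 8 201 3763
(np.float64(329.79227585843273), np.float64(1.7607229910640285))
0 None
```

Run:
```python
from h import *
c=capture("wrist")
d=masks_of("basin_rim","wrist")[0]["region"]
for v in range(60,139,6):
    uu=np.where(d[v])[0]; print(v,(uu.min(),uu.max()) if len(uu) else None, end="; ")
cx=np.array([np.cos(np.radians(16)),np.sin(np.radians(16)),0]);cy=np.array([-cx[1],cx[0],0]); b=np.array([.557,.1735,.076])
for s in (-1,0):
  for q in (-1,1): print(s,q,np.round(pix(c,b+s*.055*cx+q*.095*cy),1))
g=cv2.cvtColor(c["color"],cv2.COLOR_BGR2GRAY)
for u in (230,280,380,430): print(u,g[96:139:2,u].tolist())
```

```text
60 (np.int64(302), np.int64(350)); 66 (np.int64(302), np.int64(350)); 72 (np.int64(302), np.int64(350)); 78 (np.int64(302), np.int64(350)); 84 (np.int64(302), np.int64(350)); 90 (np.int64(302), np.int64(350)); 96 (np.int64(302), np.int64(349)); 102 (np.int64(303), np.int64(349)); 108 (np.int64(303), np.int64(350)); 114 (np.int64(228), np.int64(364)); 120 (np.int64(206), np.int64(447)); 126 (np.int64(191), np.int64(463)); 132 (np.int64(192), np.int64(462)); 138 (np.int64(192), np.int64(461)); -1 -1 [189.6 125.2]
-1 1 [468.1 125.1]
0 -1 [198.2 201.9]
0 1 [458.7 201.9]
230 [22, 16, 22, 12, 15, 19, 15, 21, 21, 21, 38, 54, 67, 71, 69, 85, 80, 78, 77, 78, 81, 84]
280 [18, 18, 14, 14, 21, 17, 17, 22, 19, 17, 37, 49, 66, 68, 63, 77, 79, 76, 76, 74, 77, 81]
380 [16, 12, 23, 19, 18, 15, 17, 20, 21, 19, 37, 54, 70, 67, 64, 78, 79, 74, 78, 80, 81, 88]
430 [16, 15, 15, 11, 6, 20, 17, 22, 16, 23, 39, 54, 66, 65, 68, 79, 78, 75, 74, 79, 76, 86]
```

```bash
python3 -m pendant '[{"x":-0.0025,"y":0.004,"z":0,"wx":0,"wy":0,"wz":0},{"x":0,"y":0,"z":0.02,"wx":0,"wy":0,"wz":0},{"x":0,"y":0,"z":0.02,"wx":0,"wy":0,"wz":0},{"x":0,"y":0,"z":0.02,"wx":0,"wy":0,"wz":0},{"x":0,"y":0,"z":0.01,"wx":0,"wy":0,"wz":0},{"x":0,"y":0,"z":0,"wx":0,"wy":0,"wz":0},{"x":0,"y":0,"z":0,"wx":0,"wy":0,"wz":0}]'
python3 - <<'E'
from h import *
plan([.557,.172,.0925],196)
E
```

```text
time_s: 38.9
position: [0.5581, 0.1738, 0.1093]
tcp_rot: [-0.437, 3.11, -0.001]
ft_force: [0.5, 1.4, -2.6]
width: 0.107
gripper_force: 88.3
pos [0.5581 0.1738 0.1093] rotvec(tool,deg) [-0.06  0.08 -0.  ] shift if moved first [ 0.0015 -0.0014  0.0168] if turned first [ 0.0015 -0.0014  0.0168] F [ 0.5  1.4 -2.6] w 0.107 t 38.9
```

```bash
python3 -m pendant '[{"x":0.001,"y":-0.0015,"z":0,"wx":0,"wy":0,"wz":0},{"x":0,"y":0,"z":0.004,"wx":0,"wy":0,"wz":0},{"x":0,"y":0,"z":0.004,"wx":0,"wy":0,"wz":0},{"x":0,"y":0,"z":0.003,"wx":0,"wy":0,"wz":0},{"x":0,"y":0,"z":0,"wx":0,"wy":0,"wz":0},{"x":0,"y":0,"z":0,"wx":0,"wy":0,"wz":0}]'
```

```text
time_s: 39.5
position: [0.557, 0.1718, 0.0977]
tcp_rot: [-0.437, 3.111, -0.001]
ft_force: [-0.2, -0.0, -1.7]
width: 0.107
gripper_force: 88.3
```

```bash
python3 -m pendant '[{"x":0,"y":0,"z":0.002,"wx":0,"wy":0,"wz":0},{"x":0,"y":0,"z":0.002,"wx":0,"wy":0,"wz":0},{"x":0,"y":0,"z":0,"wx":0,"wy":0,"wz":0},{"x":0,"y":0,"z":0,"wx":0,"wy":0,"wz":0}]'
```

```text
time_s: 39.9
position: [0.557, 0.1718, 0.0937]
tcp_rot: [-0.437, 3.11, -0.001]
ft_force: [-0.3, 1.1, -2.5]
width: 0.108
gripper_force: 88.3
```

```bash
python3 -m pendant '[{"x":0,"y":0,"z":0.0015,"wx":0,"wy":0,"wz":0},{"x":0,"y":0,"z":0.001,"wx":0,"wy":0,"wz":0},{"x":0,"y":0,"z":0,"wx":0,"wy":0,"wz":0},{"x":0,"y":0,"z":0,"wx":0,"wy":0,"wz":0}]'
```

```text
time_s: 40.3
position: [0.5578, 0.172, 0.0923]
tcp_rot: [-0.437, 3.108, -0.001]
ft_force: [-1.4, -0.2, 5.9]
width: 0.111
gripper_force: 89.3
```

```bash
python3 -m pendant '[{"x":0,"y":0,"z":0,"wx":0,"wy":0,"wz":0},{"x":0,"y":0,"z":0,"wx":0,"wy":0,"wz":0},{"x":0,"y":0,"z":0,"wx":0,"wy":0,"wz":0},{"x":0,"y":0,"z":0,"wx":0,"wy":0,"wz":0},{"x":0,"y":0,"z":-0.01,"wx":0,"wy":0,"wz":0},{"x":0,"y":0,"z":-0.03,"wx":0,"wy":0,"wz":0},{"x":0,"y":0,"z":-0.04,"wx":0,"wy":0,"wz":0},{"x":0.04,"y":0,"z":-0.03,"wx":0,"wy":0,"wz":0},{"x":0.04,"y":0,"z":0,"wx":0,"wy":0,"wz":0},{"x":0.04,"y":0,"z":0,"wx":0,"wy":0,"wz":0},{"x":0,"y":0,"z":0,"wx":0,"wy":0,"wz":0},{"x":0,"y":0,"z":0,"wx":0,"wy":0,"wz":0}]' 0.5
python3 - <<'E'
from h import *
c=capture("wrist"); cx=np.array([np.cos(np.radians(16)),np.sin(np.radians(16)),0]); cy=np.array([-cx[1],cx[0],0])
for d in masks_of("cover_handle","wrist")[:2]:
    m=d["region"].astype(np.uint8); k=max(cv2.findContours(m,cv2.RETR_EXTERNAL,cv2.CHAIN_APPROX_NONE)[0],key=cv2.contourArea)
    P=np.array([ray(c,a,b,.082)[:2] for a,b in k[:,0]],np.float32)
    print(d["score"],cv2.minAreaRect(P*1000),k[:,0].min(0),k[:,0].max(0))
k=np.array([.4295,.1355,.047]); print("knob px pred",pix(c,k+[0,0,.021]))
for d in masks_of("tray_knob","wrist"):
    v,u=np.where(d["region"]); print(d["score"],u.min(),u.max(),v.min(),v.max(),len(u))
g=cv2.cvtColor(c["color"],cv2.COLOR_BGR2GRAY); u0,v0=[int(round(x)) for x in pix(c,k+[0,0,.021])]
a,e=max(0,v0-30),max(0,u0-30); r=(g[a:v0+30,e:u0+30]>150).astype(np.uint8); n,l,st,ce=cv2.connectedComponentsWithStats(r); print([(s.tolist(),(q+[e,a]).round(1).tolist()) for s,q in zip(st[1:],ce[1:]) if s[4]>30])
t=np.radians(15); tz=np.sin(t)*cx+[0,0,-np.cos(t)]
plan(k+.019*tz-.1*tz,196,-15)
t=capture("top")
for d in masks_of("plug_1_hex","top")+masks_of("plug_1_hex","wrist"):
    v,u=np.where(d["region"]); print("plug?",d["score"],u.mean(),v.mean(),len(u))
E
```

```text
time_s: 41.5
position: [0.4416, 0.1388, 0.2023]
tcp_rot: [-0.436, 3.108, -0.001]
ft_force: [1.3, -0.1, 0.6]
width: 0.752
gripper_force: 0.0
0.93 ((558.8934326171875, 172.59544372558594), (118.15267944335938, 161.42115783691406), 16.114139556884766) [232 265] [411 379]
knob px pred (np.float64(321.62534937924244), np.float64(172.09288800286987))
0.64 213 431 146 264 9578
[([11, 6, 39, 54, 1903], [321.8, 176.8])]
pos [0.4432 0.1391 0.2018] rotvec(tool,deg) [ -0.07 -14.85   0.  ] shift if moved first [0.0353 0.0004 0.0765] if turned first [0.0537 0.0003 0.0649] F [ 0.1 -0.1 -0. ] w 0.749 t 41.65
plug? 0.27 266.2155237377543 206.06857573474002 1327
```

Run:
```python
from h import *
c=capture("wrist"); d=masks_of("cover_handle","wrist")[0]["region"]
for v in range(264,312,5):
    uu=np.where(d[v])[0]
    if len(uu): a,b=ray(c,uu.min(),v,.082),ray(c,uu.max(),v,.082); print(v,uu.min(),uu.max(),np.linalg.norm(a-b).round(4),((a+b)/2).round(4))
e=[]
for u in range(240,405,15): e.append(np.where(d[:,u])[0].min())
print(e)
cx=np.array([np.cos(np.radians(16)),np.sin(np.radians(16)),0]); cy=np.array([-cx[1],cx[0],0])
for s in (-1,1):
  for q in (-1,1): print(s,q,np.round(pix(c,np.array([.558,.1722,.082])+s*.057*cx+q*.097*cy),1))
```

```text
264 211 306 0.0783 [0.5158 0.1061 0.082 ]
269 206 437 0.1913 [0.5058 0.1573 0.082 ]
274 248 394 0.1215 [0.5104 0.1582 0.082 ]
279 249 394 0.1212 [0.5148 0.1599 0.082 ]
284 249 394 0.1218 [0.5193 0.1612 0.082 ]
289 249 394 0.1224 [0.5239 0.1625 0.082 ]
294 249 393 0.1222 [0.5287 0.1634 0.082 ]
299 249 394 0.1236 [0.5333 0.1652 0.082 ]
304 247 396 0.1277 [0.538  0.1666 0.082 ]
309 245 398 0.1317 [0.5428 0.1679 0.082 ]
[np.int64(322), np.int64(265), np.int64(265), np.int64(265), np.int64(264), np.int64(265), np.int64(265), np.int64(265), np.int64(265), np.int64(265), np.int64(265)]
-1 -1 [204.  265.8]
-1 1 [438.9 266.3]
1 -1 [216.3 376.6]
1 1 [426.4 377.1]
```

```bash
python3 -m pendant '[{"x":0,"y":0,"z":0,"wx":0,"wy":-7.4,"wz":0},{"x":0,"y":0,"z":0,"wx":0,"wy":-7.4,"wz":0},{"x":0.018,"y":0,"z":0.021,"wx":0,"wy":0,"wz":0},{"x":0.018,"y":0,"z":0.022,"wx":0,"wy":0,"wz":0},{"x":0.018,"y":0,"z":0.022,"wx":0,"wy":0,"wz":0},{"x":0,"y":0,"z":0,"wx":0,"wy":0,"wz":0},{"x":0,"y":0,"z":0,"wx":0,"wy":0,"wz":0}]' 1
python3 - <<'E'
from h import *
c=capture("wrist"); cx=np.array([np.cos(np.radians(16)),np.sin(np.radians(16)),0])
k=np.array([.4295,.1355,.047]); t=np.radians(15); tz=np.sin(t)*cx+[0,0,-np.cos(t)]
plan(k+.019*tz,196,-15)
g=cv2.cvtColor(c["color"],cv2.COLOR_BGR2GRAY); u0,v0=[int(round(x)) for x in pix(c,k+[0,0,.021])]; print(u0,v0)
for v in range(v0-24,v0+25,6): 
    uu=np.where(g[v,u0-40:u0+40]>120)[0]+u0-40; print(v,(uu.min(),uu.max()) if len(uu) else None,end="; ")
E
```

```text
time_s: 42.6
position: [0.4079, 0.1291, 0.1248]
tcp_rot: [-0.401, 2.857, 0.051]
ft_force: [-0.2, 1.0, 1.4]
width: 1.0
gripper_force: 0.0
pos [0.4092 0.1292 0.1257] rotvec(tool,deg) [-0.07 -0.05  0.01] shift if moved first [-0.0003  0.0006  0.1005] if turned first [-0.0002  0.0004  0.1005] F [0.9 0.9 0.2] w 1.0 t 42.65
321 231
207 (np.int64(298), np.int64(346)); 213 (np.int64(298), np.int64(346)); 219 (np.int64(298), np.int64(346)); 225 (np.int64(299), np.int64(346)); 231 (np.int64(299), np.int64(345)); 237 (np.int64(299), np.int64(345)); 243 (np.int64(300), np.int64(344)); 249 None; 255 None;
```

```bash
python3 -m pendant '[{"x":0.002,"y":0,"z":0.03,"wx":0,"wy":0,"wz":0},{"x":0,"y":0,"z":0.03,"wx":0,"wy":0,"wz":0},{"x":0,"y":0,"z":0.025,"wx":0,"wy":0,"wz":0},{"x":0,"y":0,"z":0.013,"wx":0,"wy":0,"wz":0},{"x":0,"y":0,"z":0,"wx":0,"wy":0,"wz":0},{"x":0,"y":0,"z":0,"wx":0,"wy":0,"wz":0}]'
python3 -m pendant '[{"x":0,"y":0,"z":0,"wx":0,"wy":0,"wz":0},{"x":0,"y":0,"z":0,"wx":0,"wy":0,"wz":0},{"x":0,"y":0,"z":0,"wx":0,"wy":0,"wz":0},{"x":0,"y":0,"z":0,"wx":0,"wy":0,"wz":0},{"x":0,"y":0,"z":0,"wx":0,"wy":0,"wz":0},{"x":0,"y":0,"z":0,"wx":0,"wy":0,"wz":0},{"x":0,"y":0,"z":0,"wx":0,"wy":0,"wz":0}]' -1 60
```

```text
time_s: 43.25
position: [0.4313, 0.1355, 0.0302]
tcp_rot: [-0.402, 2.855, 0.051]
ft_force: [0.5, -0.1, -0.1]
width: 1.005
gripper_force: 0.0
time_s: 43.95
position: [0.43, 0.1356, 0.0298]
tcp_rot: [-0.402, 2.855, 0.052]
ft_force: [-1.9, 0.3, 6.2]
width: 0.228
gripper_force: 58.2
```

```bash
python3 -m pendant '[{"x":-0.005,"y":0,"z":0.0013,"wx":0,"wy":0,"wz":0},{"x":-0.0097,"y":0,"z":0.0026,"wx":0,"wy":0,"wz":0},{"x":-0.0116,"y":0,"z":0.0031,"wx":0,"wy":0,"wz":0},{"x":-0.0116,"y":0,"z":0.0031,"wx":0,"wy":0,"wz":0},{"x":-0.0116,"y":0,"z":0.0031,"wx":0,"wy":0,"wz":0},{"x":-0.0116,"y":0,"z":0.0031,"wx":0,"wy":0,"wz":0},{"x":-0.0116,"y":0,"z":0.0031,"wx":0,"wy":0,"wz":0},{"x":-0.0116,"y":0,"z":0.0031,"wx":0,"wy":0,"wz":0},{"x":-0.0116,"y":0,"z":0.0031,"wx":0,"wy":0,"wz":0},{"x":-0.0116,"y":0,"z":0.0031,"wx":0,"wy":0,"wz":0},{"x":-0.0097,"y":0,"z":0.0026,"wx":0,"wy":0,"wz":0},{"x":-0.005,"y":0,"z":0.0013,"wx":0,"wy":0,"wz":0}]'
python3 - <<'E'
from h import *
o=get_obs();print(np.hypot(*(np.array([.43,.1356])-o["position"][:2])),o["ft_force"])
E
```

```text
time_s: 45.15
position: [0.5525, 0.1706, 0.0298]
tcp_rot: [-0.402, 2.855, 0.052]
ft_force: [-2.7, -0.1, 8.1]
width: 0.225
gripper_force: 58.7
0.12743527499826596 [-2.74560449 -0.12229213  8.14585087]
```

```bash
python3 -m pendant '[{"x":-0.0087,"y":0,"z":0.0023,"wx":0,"wy":0,"wz":0},{"x":-0.005,"y":0,"z":0.0013,"wx":0,"wy":0,"wz":0},{"x":-0.003,"y":0,"z":0.0008,"wx":0,"wy":0,"wz":0},{"x":0,"y":0,"z":0,"wx":0,"wy":0,"wz":0},{"x":0,"y":0,"z":0,"wx":0,"wy":0,"wz":0}]'
python3 - <<'E'
from h import *
o=get_obs();print(np.hypot(*(np.array([.43,.1356])-o["position"][:2])),o["ft_force"])
E
```

```text
time_s: 45.65
position: [0.5686, 0.1752, 0.0299]
tcp_rot: [-0.402, 2.855, 0.052]
ft_force: [0.0, 0.6, 6.3]
width: 0.231
gripper_force: 58.9
0.1441630822855515 [0.04689033 0.62448054 6.26678138]
```

```bash
python3 -m pendant '[{"x":-0.003,"y":0,"z":0.0008,"wx":0,"wy":0,"wz":0},{"x":0,"y":0,"z":0,"wx":0,"wy":0,"wz":0},{"x":0,"y":0,"z":0,"wx":0,"wy":0,"wz":0}]'
python3 - <<'E'
from h import *
o=get_obs();print(np.hypot(*(np.array([.43,.1356])-o["position"][:2])),o["ft_force"])
E
```

```text
time_s: 45.95
position: [0.5686, 0.1752, 0.0296]
tcp_rot: [-0.402, 2.86, 0.05]
ft_force: [-13.3, -3.2, 19.4]
width: 0.223
gripper_force: 58.9
0.14410898741522496 [-13.32107378  -3.23294618  19.43823141]
```

```bash
python3 -m pendant '[{"x":-0.003,"y":0,"z":-0.0008,"wx":0,"wy":0,"wz":0},{"x":0,"y":0,"z":0,"wx":0,"wy":0,"wz":0},{"x":0,"y":0,"z":0,"wx":0,"wy":0,"wz":0}]'
python3 - <<'E'
from h import *
o=get_obs();print(np.hypot(*(np.array([.43,.1356])-o["position"][:2])),o["ft_force"])
E
```

```text
time_s: 46.25
position: [0.5684, 0.1752, 0.0297]
tcp_rot: [-0.402, 2.865, 0.049]
ft_force: [-15.6, -4.8, 17.4]
width: 0.225
gripper_force: 58.8
0.1439919495521344 [-15.57950075  -4.84027917  17.42799915]
```

```bash
python3 -m pendant '[{"x":0.003,"y":0,"z":-0.001,"wx":0,"wy":0,"wz":0},{"x":0,"y":0,"z":0,"wx":0,"wy":0,"wz":0}]'
python3 -m pendant '[{"x":0,"y":0,"z":0,"wx":0,"wy":0,"wz":0},{"x":0,"y":0,"z":0,"wx":0,"wy":0,"wz":0},{"x":0,"y":0,"z":0,"wx":0,"wy":0,"wz":0},{"x":0,"y":0,"z":0,"wx":0,"wy":0,"wz":0},{"x":0,"y":0,"z":0,"wx":0,"wy":0,"wz":0},{"x":0,"y":0,"z":-0.02,"wx":0,"wy":0,"wz":0},{"x":0,"y":0,"z":-0.04,"wx":0,"wy":0,"wz":0},{"x":0,"y":0,"z":-0.04,"wx":0,"wy":0,"wz":0},{"x":0.01,"y":0,"z":-0.05,"wx":0,"wy":0,"wz":0},{"x":0.02,"y":0,"z":-0.045,"wx":0,"wy":0,"wz":0},{"x":0.02,"y":0,"z":-0.045,"wx":0,"wy":0,"wz":0},{"x":0.02,"y":0,"z":-0.045,"wx":0,"wy":0,"wz":0}]' 1
python3 - <<'E'
from h import *
plan([.6315,.1905,.37],106)
c=capture("wrist"); k=np.array([.568,.174,.068]); print(pix(c,k))
for n in ("tray_knob","cover_handle","sash_handle"):
  for d in masks_of(n,"wrist"):
    v,u=np.where(d["region"]); print(n,d["score"],u.min(),u.max(),v.min(),v.max(),len(u),u.mean(),v.mean())
g=cv2.cvtColor(c["color"],cv2.COLOR_BGR2GRAY); u0,v0=[int(round(x)) for x in pix(c,k)]
r=(g[v0-25:v0+25,u0-25:u0+25]>140).astype(np.uint8); n,l,st,ce=cv2.connectedComponentsWithStats(r); print([(s.tolist(),(q+[u0-25,v0-25]).round(1).tolist()) for s,q in zip(st[1:],ce[1:]) if s[4]>30])
E
```

```text
time_s: 46.45
position: [0.5685, 0.1752, 0.03]
tcp_rot: [-0.402, 2.86, 0.051]
ft_force: [-5.2, -1.9, 2.9]
width: 0.227
gripper_force: 59.2
time_s: 47.65
position: [0.4343, 0.1369, 0.2891]
tcp_rot: [-0.402, 2.856, 0.051]
ft_force: [0.6, -0.3, 0.5]
width: 0.996
gripper_force: 0.0
pos [0.4343 0.1369 0.2891] rotvec(tool,deg) [11.63 11.73 89.46] shift if moved first [-0.2183 -0.0029 -0.0257] if turned first [-0.0029  0.2044 -0.0809] F [ 0.6 -0.3  0.5] w 0.996 t 47.65
(np.float64(320.48297987989554), np.float64(224.98148884503138))
tray_knob 0.78 250 394 191 278 6216 321.5468146718147 250.18114543114544
cover_handle 0.79 247 396 277 309 4620 321.66645021645024 292.9337662337662
sash_handle 0.85 209 433 308 393 14998 321.4370582744366 345.17962394986
[([14, 0, 27, 33, 547], [321.9, 216.8]), ([0, 31, 12, 13, 116], [300.4, 237.1]), ([42, 31, 8, 13, 86], [341.0, 237.5])]
```

```bash
python3 -m pendant '[{"x":0,"y":0,"z":0,"wx":1.057,"wy":1.066,"wz":8.13},{"x":0,"y":0,"z":0,"wx":1.057,"wy":1.066,"wz":8.13},{"x":0,"y":0,"z":0,"wx":1.057,"wy":1.066,"wz":8.13},{"x":0,"y":0,"z":0,"wx":1.057,"wy":1.066,"wz":8.13},{"x":0,"y":0,"z":0,"wx":1.057,"wy":1.066,"wz":8.13},{"x":0,"y":0,"z":0,"wx":1.057,"wy":1.066,"wz":8.13},{"x":0,"y":0,"z":0,"wx":1.057,"wy":1.066,"wz":8.13},{"x":0,"y":0,"z":0,"wx":1.057,"wy":1.066,"wz":8.13},{"x":0,"y":0,"z":0,"wx":1.057,"wy":1.066,"wz":8.13},{"x":0,"y":0,"z":0,"wx":1.057,"wy":1.066,"wz":8.13},{"x":0,"y":0,"z":0,"wx":1.057,"wy":1.066,"wz":8.13}]'
python3 -m pendant '[{"x":0,"y":0,"z":-0.04,"wx":0,"wy":0,"wz":0},{"x":0,"y":0,"z":-0.041,"wx":0,"wy":0,"wz":0},{"x":0,"y":0,"z":0,"wx":0,"wy":0,"wz":0},{"x":-0.001,"y":0.04,"z":0,"wx":0,"wy":0,"wz":0},{"x":-0.001,"y":0.04,"z":0,"wx":0,"wy":0,"wz":0},{"x":-0.001,"y":0.04,"z":0,"wx":0,"wy":0,"wz":0},{"x":0,"y":0.04,"z":0,"wx":0,"wy":0,"wz":0},{"x":0,"y":0.035,"z":0,"wx":0,"wy":0,"wz":0},{"x":0,"y":0.01,"z":0,"wx":0,"wy":0,"wz":0},{"x":0,"y":0,"z":0,"wx":0,"wy":0,"wz":0},{"x":0,"y":0,"z":0,"wx":0,"wy":0,"wz":0}]'
python3 - <<'E'
from h import *
plan([.6315,.1905,.289],106)
c=capture("wrist"); print(pix(c,[.6315,.1905,.308]))
for d in masks_of("sash_handle","wrist"):
    v,u=np.where(d["region"]); print(d["score"],u.min(),u.max(),v.min(),v.max(),len(u),u.mean(),v.mean())
E
```

```text
time_s: 48.95
position: [0.4356, 0.1374, 0.2854]
tcp_rot: [-1.895, -2.501, 0.005]
ft_force: [0.1, -0.7, -0.3]
width: 0.999
gripper_force: 0.0
time_s: 50.05
position: [0.6333, 0.1909, 0.366]
tcp_rot: [-1.888, -2.507, 0.005]
ft_force: [-0.2, 1.1, -0.2]
width: 0.998
gripper_force: 0.0
pos [0.6333 0.1909 0.366 ] rotvec(tool,deg) [-0.24 -0.02  0.02] shift if moved first [ 0.0001 -0.0015  0.077 ] if turned first [ 0.0001 -0.0018  0.077 ] F [-0.2  1.1 -0.2] w 0.998 t 50.05
(np.float64(317.1803591089951), np.float64(223.06036376844304))
0.95 308 328 37 317 4834 318.74886222589987 179.04840711625982
```

```bash
python3 -m pendant '[{"x":0,"y":-0.001,"z":0.02,"wx":0,"wy":0,"wz":0},{"x":0,"y":0,"z":0.025,"wx":0,"wy":0,"wz":0},{"x":0,"y":0,"z":0.02,"wx":0,"wy":0,"wz":0},{"x":0,"y":0,"z":0.012,"wx":0,"wy":0,"wz":0},{"x":0,"y":0,"z":0,"wx":0,"wy":0,"wz":0},{"x":0,"y":0,"z":0,"wx":0,"wy":0,"wz":0}]'
python3 -m pendant '[{"x":0,"y":0,"z":0,"wx":0,"wy":0,"wz":0},{"x":0,"y":0,"z":0,"wx":0,"wy":0,"wz":0},{"x":0,"y":0,"z":0,"wx":0,"wy":0,"wz":0},{"x":0,"y":0,"z":0,"wx":0,"wy":0,"wz":0},{"x":0,"y":0,"z":0,"wx":0,"wy":0,"wz":0},{"x":0,"y":0,"z":0,"wx":0,"wy":0,"wz":0},{"x":0,"y":0,"z":0,"wx":0,"wy":0,"wz":0},{"x":0,"y":0,"z":0,"wx":0,"wy":0,"wz":0}]' -1 50
```

```text
time_s: 50.75
position: [0.6325, 0.1906, 0.2925]
tcp_rot: [1.89, 2.509, 0.001]
ft_force: [0.2, -0.0, 1.1]
width: 0.999
gripper_force: 0.0
time_s: 51.55
position: [0.6314, 0.1903, 0.2913]
tcp_rot: [-1.889, -2.508, 0.004]
ft_force: [-5.0, -1.5, 2.3]
width: 0.119
gripper_force: 48.7
```

```bash
python3 -m pendant '[{"x":0,"y":0,"z":0.006,"wx":0,"wy":0,"wz":0},{"x":0,"y":0,"z":0.01,"wx":0,"wy":0,"wz":0},{"x":0,"y":0,"z":0.01,"wx":0,"wy":0,"wz":0},{"x":0,"y":0,"z":0.01,"wx":0,"wy":0,"wz":0},{"x":0,"y":0,"z":0.01,"wx":0,"wy":0,"wz":0},{"x":0,"y":0,"z":0.01,"wx":0,"wy":0,"wz":0},{"x":0,"y":0,"z":0.01,"wx":0,"wy":0,"wz":0},{"x":0,"y":0,"z":0.01,"wx":0,"wy":0,"wz":0},{"x":0,"y":0,"z":0.01,"wx":0,"wy":0,"wz":0},{"x":0,"y":0,"z":0.01,"wx":0,"wy":0,"wz":0},{"x":0,"y":0,"z":0.006,"wx":0,"wy":0,"wz":0},{"x":0,"y":0,"z":0,"wx":0,"wy":0,"wz":0}]'
```

```text
time_s: 52.75
position: [0.6314, 0.1903, 0.1879]
tcp_rot: [-1.889, -2.507, 0.004]
ft_force: [-2.4, -1.1, -6.3]
width: 0.118
gripper_force: 48.6
```

```bash
python3 -m pendant '[{"x":0,"y":0,"z":0.004,"wx":0,"wy":0,"wz":0},{"x":0,"y":0,"z":0.003,"wx":0,"wy":0,"wz":0},{"x":0,"y":0,"z":0.001,"wx":0,"wy":0,"wz":0},{"x":0,"y":0,"z":0,"wx":0,"wy":0,"wz":0},{"x":0,"y":0,"z":0,"wx":0,"wy":0,"wz":0}]'
```

```text
time_s: 53.25
position: [0.6315, 0.1903, 0.1817]
tcp_rot: [-1.889, -2.508, 0.003]
ft_force: [-7.0, -2.3, 2.8]
width: 0.119
gripper_force: 49.6
```

```bash
python3 -m pendant '[{"x":0,"y":0,"z":0.003,"wx":0,"wy":0,"wz":0},{"x":0,"y":0,"z":0,"wx":0,"wy":0,"wz":0},{"x":0,"y":0,"z":0,"wx":0,"wy":0,"wz":0}]'
```

```text
time_s: 53.55
position: [0.6316, 0.1904, 0.1815]
tcp_rot: [1.89, 2.509, -0.001]
ft_force: [-11.8, -3.9, 16.5]
width: 0.117
gripper_force: 50.9
```

```bash
python3 -m pendant '[{"x":0,"y":0,"z":0,"wx":0,"wy":0,"wz":0},{"x":0,"y":0,"z":0,"wx":0,"wy":0,"wz":0},{"x":0,"y":0,"z":0,"wx":0,"wy":0,"wz":0},{"x":0,"y":0,"z":0,"wx":0,"wy":0,"wz":0},{"x":0,"y":0,"z":0,"wx":0,"wy":0,"wz":0},{"x":0,"y":0,"z":0,"wx":0,"wy":0,"wz":0},{"x":0,"y":0,"z":-0.02,"wx":0,"wy":0,"wz":0},{"x":0,"y":0,"z":-0.04,"wx":0,"wy":0,"wz":0},{"x":0,"y":0,"z":-0.04,"wx":0,"wy":0,"wz":0},{"x":0,"y":0,"z":-0.04,"wx":0,"wy":0,"wz":0}]' 1
python3 -m pendant '[{"x":0,"y":-0.04,"z":0,"wx":0,"wy":0,"wz":0},{"x":-0.02,"y":-0.04,"z":0,"wx":0,"wy":0,"wz":0},{"x":-0.04,"y":-0.04,"z":0,"wx":0,"wy":0,"wz":0},{"x":-0.04,"y":-0.03,"z":0,"wx":0,"wy":0,"wz":0},{"x":-0.04,"y":0,"z":0,"wx":0,"wy":0,"wz":0},{"x":-0.04,"y":0,"z":0,"wx":0,"wy":0,"wz":0},{"x":-0.02,"y":0,"z":0,"wx":0,"wy":0,"wz":0},{"x":0,"y":0,"z":0,"wx":0,"wy":0,"wz":0},{"x":0,"y":0,"z":0,"wx":0,"wy":0,"wz":0}]'
python3 - <<'E'
from h import *
s=capture("scene"); cx=np.array([np.cos(np.radians(16)),np.sin(np.radians(16)),0])
for d in masks_of("sash_handle","scene")[:1]:
    v,u=np.where(d["region"]); print(d["score"],u.min(),u.max(),v.min(),v.max())
    u0=278; col=np.where(d["region"][:,u0])[0]; print("col278",col.min())
h=np.array([.632,.191,0])
for z in (.195,.2,.21): print(z,pix(s,h+[0,0,z+.006]))
t=capture("top"); g=t["color"]
for n,c in (("scene",s),("top",t)):
  for nm in ("cover_handle","tray_knob","condenser_mid","tape_mid","screwdriver_mid","plug_1_hex"):
    for d in spot_in(nm,n)[:2]: print(n,nm,d["score"],w(c,d["centre"]).round(3))
E
```

```text
time_s: 54.55
position: [0.6323, 0.1906, 0.3198]
tcp_rot: [-1.89, -2.509, 0.001]
ft_force: [-0.1, -0.1, 0.0]
width: 1.002
gripper_force: 0.0
time_s: 55.45
position: [0.5466, -0.0373, 0.3183]
tcp_rot: [-1.891, -2.508, 0.0]
ft_force: [-0.1, 1.2, 0.5]
width: 1.0
gripper_force: 0.0
0.58 249 309 149 209
col278 151
0.195 (np.float64(278.12550490767853), np.float64(149.857074002979))
0.2 (np.float64(278.070443697654), np.float64(148.23279548695496))
0.21 (np.float64(277.95967911310095), np.float64(144.96529491902666))
scene cover_handle 0.69 [0.607 0.173 0.021]
scene cover_handle 0.17 [0.626 0.188 0.1  ]
scene tape_mid 0.78 [ 0.424 -0.116  0.016]
scene screwdriver_mid 0.81 [0.399 0.365 0.012]
top cover_handle 0.41 [0.67  0.144 0.077]
top tray_knob 0.73 [0.593 0.172 0.016]
top tray_knob 0.31 [0.624 0.191 0.127]
top screwdriver_mid 0.69 [0.409 0.366 0.02 ]
top plug_1_hex 0.16 [0.59  0.175 0.017]
```

Run:
```python
from h import *
for n,(a,b,c,d) in (("scene",(196,216,258,276)),("top",(200,216,256,273)),("scene_cond",(262,282,270,290)),("top_cond",(242,262,315,335)),("top_tape",(236,254,334,352))):
    k=n.split("_")[0]; im=capture(k)["color"]; T=cv2.imread(f"pics/{k}0.png")[a:b,c:d]
    r=cv2.matchTemplate(im[a-10:b+10,c-10:d+10],T,cv2.TM_CCOEFF_NORMED); _,m,_,l=cv2.minMaxLoc(r); print(n,round(m,3),l[0]-10,l[1]-10)
```

```text
scene 0.935 0 0
top 0.985 0 -1
scene_cond 0.966 0 1
top_cond 0.42 -10 -1
top_tape 0.053 0 0
```

```bash
python3 -c "
from cell import hand_in
print(hand_in())"
```

```text
the job is handed in; nothing more can be done
None
```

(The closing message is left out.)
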